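Put the light meter away in the drop-front locker

TASK

The lamp readings are done: put the yellow light meter away in the small desk locker. Pull the locker's front flap all the way down, lay the meter flat, dome upward and squarely on the blue felt mat inside, lengthways front to back, and push the flap back up until its catch has it fully shut. Set the meter down rather than dropping it, do not strain the locker by forcing it, and leave the green tin and the other things on the desk where they are.

Things in the scene. Friction and masses are not known exactly. Their poses are not given: they have to be found in the camera images.
- locker: Desk-top locker, light wood with white front flap and clear acrylic top and back; 430 wide (y), 200 deep (x), 311 high; fixed. Origin on the desk under the middle of the flap's hinge line; x points into the locker, y along the hinge, z up. A fixed white drawer front below the flap stands 14 proud of the hinge line, up to 72 above the desk. More than 90 N on locker or flap strains it.
- flap_hinge (a point): Middle of the hinge line (the inner lower edge of the flap), on a level with the compartment floor, 90 above the desk; axes as the locker's. Inside, the compartment is 400 wide (y from -200 to 200) and 190 deep (x from 0 to 190).
- roof_front (a point): Middle of the lower front edge of the wooden roof rail, 295 above the desk, straight above the hinge; the rail runs 32 back from here and is 16 thick; the clear top behind it has its underside 305 above the desk. The small catch nose hangs 8 below the rail here, 14 further in. Axes as the locker's.
- flap (a joint): Flap angle about its bottom hinge, rad: 0 shut (upright), 1.15 fully down (leaning towards the robot, stopped by its brass quadrant stays). Brake hinges hold the 0.55 kg flap wherever it is left; moving it takes 3 to 8 N at its free edge. A spring catch at the top middle grips in the last 0.1 rad: getting past it either way takes 10 to 22 N at the free edge; then it must still be pushed home to 0.
- flap_handle (a point): Centre of the steel bar handle on the flap's outer face; turns with the flap (axes as the locker's when shut: z from hinge to free edge, -x outward). Round bar, diameter 10, 170 long along y, on two 10 mm posts at y = +-64; 185 from the hinge along the flap (35 short of the free edge), 45 out from the outer face: a clear gap of 40 behind it. It hangs below the flap when that is down.
- flap_edge (a point): Middle of the flap's free edge (top when shut), on its inner face, 220 from the hinge; turns with the flap. The flap is a flat panel 14 thick (outer face on the -x side when shut), 426 wide. A small steel striker, 22 wide, stands up to 28 off the inner face at the middle, 25 from this edge.
- rest_top (a point): Centre of the top face of the blue felt mat, 112 (x) x 84 (y), fixed on the compartment floor, top 94 above the desk. It lies left or right of the locker's middle, with the green tin on the other side; axes as the mat's.
- tin: Green tin 109 x 66 x 40, loose, lying on the compartment floor beside the mat. Origin at the centre of its underside. To be left alone.
- meter_mid (a point): Centre, half-way up, of the hand-held light meter: yellow box 104 long (x) x 56 wide (y) x 34 high, 0.28 kg, lying face up on the desk mat (mat top 2 above the desk). z is up out of its face; a white dome of radius 18 on the face, 30 from the centre towards +x, stands 17 above the face.
- meter: The same light meter; origin at the centre of its underside.
- calculator: Grey desk calculator 150 x 76 x 14, loose bystander.
- pen_pot: Dark pen pot 72 in diameter, 95 high, with pens to 165; loose bystander.
- mug: Blue mug 82 in diameter, 92 high; loose bystander.
- stapler: Stapler 145 x 34 x 42, loose bystander.
- glue: White glue bottle 48 in diameter, 120 high, loose bystander.
Mind the look-alikes: they are no part of the job. What is shaped like the meter but purple is not meant.

How it is judged:
On the way, in this order (a step that is already met when the one before it is completed fails the run):
1. the flap is fully down (value of joint flap above 1.1 rad), for 0.2 s.
2. the meter lies on the blue mat inside and is let go (horizontal distance between meter_mid and rest_top below 0.02 m and z of meter in the frame of rest_top below 0.006 m and angle between meter's own z axis and vertical below 0.1 rad and contact force between the fingers and meter below 0.1 N), for 0.2 s.
At the end, for the whole second after the job is handed in: The flap is shut in its catch (within 0.03 rad); the meter lies still, flat and dome up on the blue mat, its centre within 20 mm of the mat's centre and its length within 0.2 rad of the mat's x axis, either way round (value of joint flap below 0.03 rad and horizontal distance between meter_mid and rest_top below 0.02 m and z of meter in the frame of rest_top below 0.006 m and angle between meter's own z axis and vertical below 0.1 rad and angle between the x axis of meter and the x axis of rest_top, either way round below 0.2 rad and linear speed of meter below 0.02 m/s); the robot touches nothing.
It fails at once if the locker or its flap is pressed with more than 90 N (contact force between any of the fingers, the arm and locker above 90 N).
It fails at once if the meter is dropped or thrown (moves faster than 0.5 m/s with no finger on it) (linear speed of meter above 0.5 m/s and contact force between the fingers and meter below 0.05 N).
It fails at once if the green tin is moved by more than 15 mm (distance of tin from where it was at the start of the episode above 0.015 m).
It fails at once if a bystander is moved by more than 20 mm (distance of any of calculator, pen_pot, mug, stapler, glue from where it was at the start of the episode above 0.02 m).
It also fails if it takes over 72 s, if anything falls off the work surface, if the arm or the gripper's body presses on something with over 40 N, if the wrist force passes 120 N, or if a joint passes its speed limit or range.

ROBOT

A 7-joint arm with a two-finger parallel gripper is mounted at the origin on the work surface. World frame = base frame: x ahead of the robot, y to its left, z up, the work surface at z = 0. Lengths are in m, angles in rad, forces in N, time in s.
With the tool pointing down it reaches from about 0.425 to 1.025 m from the base axis. Payload 3.6 kg.
Tool frame: the origin (TCP) lies at the very end of the fingers, on their centre line; the grasp point (between the pads) lies 19 mm behind it (arm.grip_depth is the distance from the TCP to the grasp point, in m); x points along the fingers, z is the direction in which the jaws open and shut, and the axes are right-handed (so a half turn about x gives the same grasp; the last joint's range is limited). The gripper opens to 85 mm and grips with 20 to 120 N. Pads are 22 mm wide; open, the fingers measure 114 mm over their backs; the gripper's body (76 mm by 85 mm) begins 54 mm behind the grasp point. The pads swing forward as they close: fully open they stand 13 mm farther back than shut.
Start: joints at [1.075, 0.591, 0.048, 1.609, -0.033, 0.943, -0.034], TCP at [0.284, -0.667, 0.231] pointing down, gripper open.
Joint ranges: [-2.69, 2.69], [-0.47, 2.24], [-1.27, 1.36], [0.19, 2.51], [-1.53, 4.68], [0.08, 2.07], [-3.09, 3.09]. Speed limits (rad/s): [2.57, 2.57, 3.14, 3.14, 3.14, 3.14, 3.14].

INTERFACE

Orientations are given as a unit quaternion [x, y, z, w].
In Python, from plant import arm gives the robot as it stands.
- The arm moves only by the tool servo_tool, never from a script. Its argument "increments" is a list of rows, each an object of numbers: "dx", "dy", "dz": the shift along the tool's x, y, z in cm; "rx", "ry", "rz": the turn, a rotation vector about the tool's x, y, z in rad; "fingers": the closure, from -1 (fully open) to 1 (shut). In form: [{"dx": .., "dy": .., "dz": .., "rx": .., "ry": .., "rz": .., "fingers": ..}, ...]. A call has 1 to 8 rows; each row is the pose to reach, as a shift and turn from the pose commanded when the call began, along the tool's axes at that moment; what a row does not reach only later rows make up. A row lasts 1/8 s, in which the tool goes at most 62.5 mm and 10.7 degrees, less where a joint would pass 70% of its speed; a pose out of reach is approached as far as the arm can. A call with a gripper value outside its range is refused whole. The fingers move at their own pace and stop on an object; the grip force is fixed at half the most. Time passes only in rows, so rows that repeat a pose let the fingers close. It gives the time, the measured TCP pose, the force and the opening at its end, in the units of the state.
- arm.read_state(): the state, without advancing time (a new reading comes with each control period).
- arm.snapshot(name): name is "scene" or "top"; returns a dict with "image" (400x640x3 uint8, red, green, blue), "range_z" (400x640 float32, m along the optical axis (not along the pixel's ray), 0 where there is no reading), "vfov" (degrees; the focal length in pixels is half the picture's height over the tangent of half this angle, whatever the lens; pixels are square), "cx", "cy" (the principal point, pixels), "position" and "rotation" of the camera in the world. Camera axes: x right, y up, looking along -z (the intrinsics and any distortion apply to the point x, -y, -z); pixel columns grow to the right and rows downward; lengths in m; the calibration is good to about 2 mm. A picture is of the moment at which its call begins.
- arm.close_job(): hands the job in, once; it reports no verdict.
Trained networks look in the newest picture that a camera, given by its name, has taken for a name from the list of things; names that differ only in an ending like _2 or _b are one class to them, and where a whole thing is asked for, a point or a joint stands for the part that bears it (a point fixed in the world has none). Each returns a list of dicts, best first, with "p" (0 to 1); they miss things now and then, are a little off and sometimes report something else, mostly with a low value. They report only what shows in the picture. A call takes as long as a camera call. They do not tell look-alikes from the thing itself.
- arm.find_in(thing, camera): "rect" ([left, top, right, bottom] as shares, 0 to 1, of the picture: columns of its width, rows of its height, round what is visible of it).
- arm.silhouettes(thing, camera): "pixels" (400x640 bool, what is visible of it) and "rect" ([left, top, right, bottom] as shares, 0 to 1, of the picture: columns of its width, rows of its height, round what is visible of it).
- arm.place_of(thing, camera): "point" ([row, column] as shares, 0 to 1, of the picture: columns of its width, rows of its height: a listed point, or the origin of a listed thing).
The state is a dict: "t": time; "joint_pos": joint angles; "dq": joint speeds; "joint_efforts": joint torques, N m; "eef_pos": TCP position; "ee_rot": TCP orientation; "force": force on the tool from outside, world axes, zero at the start; "torque": the same for the moment, N m; "gripper_width": finger opening in m.
Only numpy, scipy, OpenCV 4.12 (cv2) and the standard library are available. Lean on these libraries where they do the work, as an engineer would, in place of code of your own. Each camera call takes 0.05 s, during which the arm holds its last target.

## Working session

There is one attempt and no reset: what is moved stays moved. The work goes in short steps, Python scripts to look and compute and a tool call to move; the robot and the scene stay as the last step left them, time stands still between calls to the robot, and variables do not carry over. Pictures are saved under pics/ and viewed, and the job is handed in when it is done.

Besides the shell and the picture viewer there is one more tool, called as name(argument=value, ...) on one line, values as JSON. servo_tool: Moves the arm, as the interface text tells. Its arguments: {"type":"object","properties":{"increments":{"type":"array"}},"required":["increments"]}

```bash
ls; mkdir -p pics; cat > h.py <<'E'
import numpy as np, cv2
from plant import arm
from scipy.spatial.transform import Rotation as R
def snap(name,fn=None):
    s=arm.snapshot(name)
    if fn: cv2.imwrite('pics/'+fn,s['image'][:,:,::-1])
    return s
def cloud(s):
    h,w=s['range_z'].shape
    f=h/2/np.tan(np.radians(s['vfov'])/2)
    v,u=np.mgrid[0:h,0:w]
    z=s['range_z']
    p=np.stack([(u-s['cx'])/f*z,-(v-s['cy'])/f*z,-z],-1)
    rot=np.array(s['rotation'])
    if rot.shape!=(3,3): rot=R.from_quat(rot).as_matrix()
    return p@rot.T+np.array(s['position'])
E
python3 - <<'E'
from h import *
print(arm.read_state())
for n in ['scene','top']:
    s=snap(n,n+'0.png'); print(n,{k:v for k,v in s.items() if k not in('image','range_z')})
    np.save(n+'0.npy',cloud(s))
    for t in ['meter_mid','rest_top','flap_handle','flap_hinge','roof_front','flap_edge','tin','locker']:
        print(t,[(round(d['p'],2),np.round(np.array(d['point'])*[400,640],1)) for d in arm.place_of(t,n)[:3]])
E
```

```text
pics
{'t': 0.0, 'joint_pos': array([ 1.07450332,  0.59211834,  0.04829704,  1.60983393, -0.03328613,
        0.94270459, -0.03369322]), 'dq': array([ 0.00040061, -0.00098179,  0.00111561, -0.00025069,  0.00034752,
        0.00074883, -0.00038183]), 'joint_efforts': array([-5.75821059e-05, -5.48694134e+01,  1.54670097e+00, -1.98123425e+01,
        9.42056766e-03,  8.72100180e-03,  1.36575653e-05]), 'eef_pos': array([ 0.28386993, -0.66620943,  0.2301371 ]), 'ee_rot': array([ 0.39024547,  0.59062363, -0.38944689,  0.58923961]), 'force': array([-0.97945186,  0.08122494,  0.25826259]), 'torque': array([0.02765344, 0.02135149, 0.00131749]), 'gripper_width': 0.08540352376844217}
scene {'vfov': 49.56675372531118, 'cx': 318.4712121615587, 'cy': 196.74666603587173, 'position': array([0.20642905, 0.69411784, 1.22459616]), 'rotation': array([-0.06876884,  0.3042523 ,  0.92373777, -0.22228341])}
meter_mid [(0.91, array([158.9, 371.6])), (0.85, array([189. , 372.5]))]
rest_top []
flap_handle [(0.79, array([191.4, 302.6]))]
flap_hinge [(0.94, array([223.2, 284.9]))]
roof_front [(0.8, array([181.6, 279.5]))]
flap_edge [(0.95, array([177.1, 278.4]))]
tin []
locker [(0.97, array([234.7, 287.6])), (0.32, array([348.4, 208.7]))]
top {'vfov': 54.74667396234861, 'cx': 321.92455770448817, 'cy': 208.72158719446486, 'position': array([0.46729354, 0.01849026, 1.48566005]), 'rotation': array([ 0.02434705, -0.02163049, -0.70231519,  0.71112075])}
meter_mid [(0.94, array([238.6, 383.6])), (0.89, array([229.6, 421.2]))]
rest_top [(0.61, array([200.6, 304.6])), (0.49, array([188.2, 305.6]))]
flap_handle [(0.85, array([203.3, 306.2])), (0.69, array([188.9, 205.9]))]
flap_hinge [(0.65, array([189.1, 306.6]))]
roof_front [(0.67, array([181.8, 301.3])), (0.66, array([230.5, 422. ]))]
flap_edge [(0.69, array([179.4, 305.4]))]
tin [(0.29, array([172.2, 411.2]))]
locker [(0.85, array([189.5, 307.8])), (0.42, array([188. , 306.2]))]
```

View pics/scene0.png

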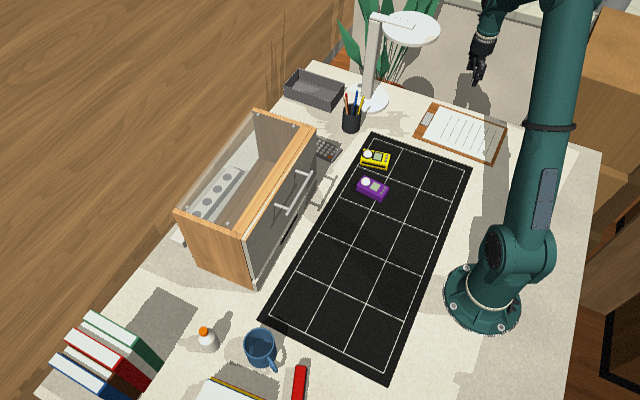

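View pics/top0.png

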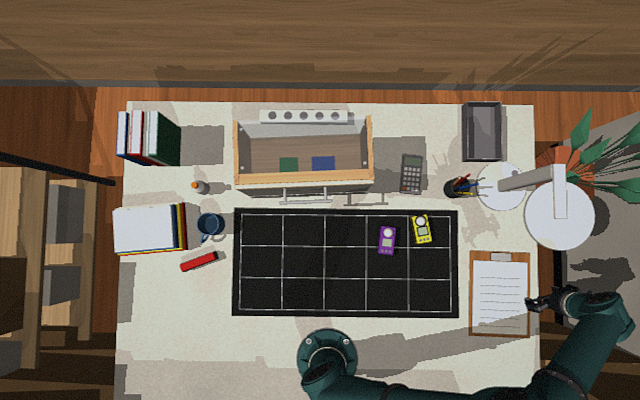

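```bash
python3 - <<'E'
import cv2
a=cv2.imread('pics/top0.png');b=cv2.imread('pics/scene0.png')
cv2.imwrite('pics/c1.png',cv2.resize(a[95:265,220:460],None,fx=3.3,fy=3.3,interpolation=cv2.INTER_CUBIC))
cv2.imwrite('pics/c2.png',cv2.resize(b[90:300,160:420],None,fx=2.8,fy=2.8,interpolation=cv2.INTER_CUBIC))
E
```

```text
(no output)
```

View pics/c1.png

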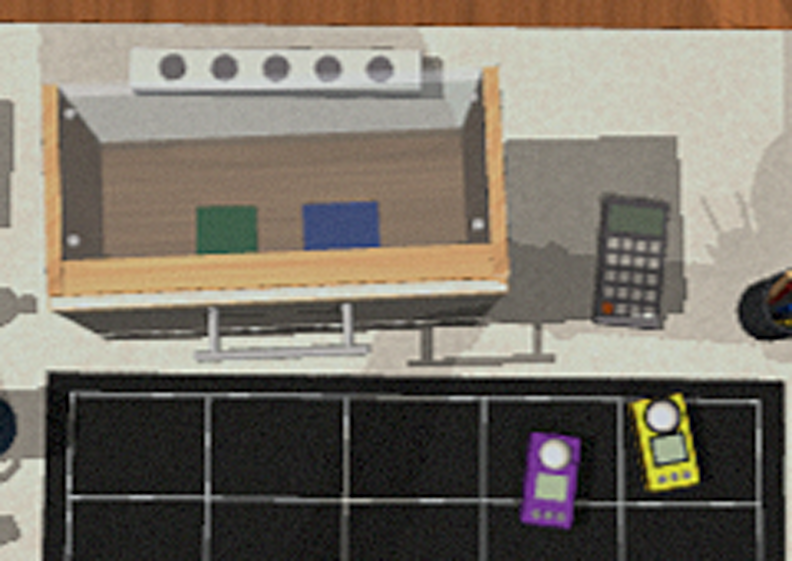

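View pics/c2.png

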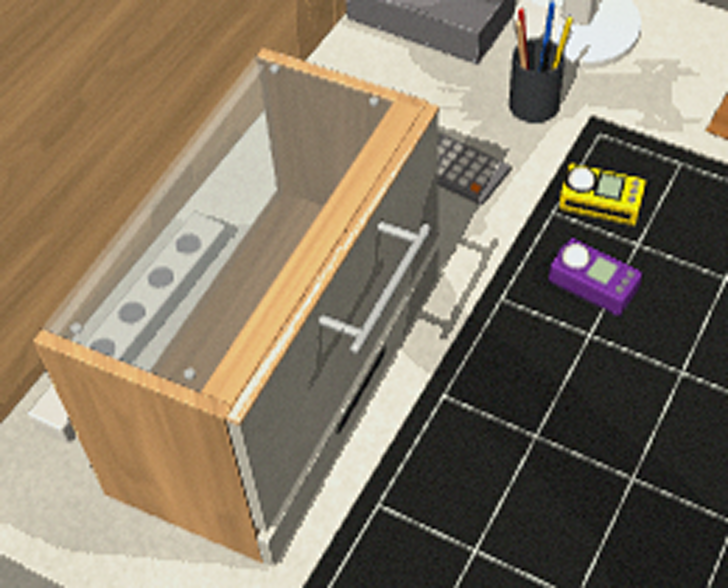

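The top picture shows two meter-shaped things: yellow at pixel (421,229) and purple at (387,239). The description says yellow, and the crop confirms a yellow box with a white dome. The blue mat is at about (322,162) and the tin at (289,163). The shut flap's handle runs along (280..331, 201).

```bash
cat > m.py <<'E'
from h import *
def rectfit(P):
    (c,s,a)=cv2.minAreaRect((P[:,:2]*1000).astype(np.float32)); return np.array(c)/1000,np.array(s),a
E
python3 - <<'E'
from m import *
a=np.load('top0.npy');im=cv2.imread('pics/top0.png').astype(int);hsv=cv2.cvtColor(im.astype(np.uint8),cv2.COLOR_BGR2HSV)
v,u=np.mgrid[0:400,0:640]
box=lambda l,t,r,b:(u>=l)&(u<r)&(v>=t)&(v<b)
# wood top
m=box(225,105,385,195)&(abs(a[...,2]-.311)<.006)
P=a[m];print('roof',m.sum(),rectfit(P),np.median(P[:,2]))
# front edge of rail / flap top by pixels z~0.31
Pm=P
# handle z
m=box(270,190,340,210)&(a[...,2]>.2)&(a[...,2]<.33)
h=a[m];print('handle',m.sum(),h.min(0),h.max(0)); 
m=box(240,110,370,180)&(hsv[...,0]>100)&(hsv[...,0]<125)&(hsv[...,1]>120)
P=a[m];print('blue',m.sum(),P.min(0),P.max(0),np.median(P[:,2]),rectfit(P))
m=box(240,110,370,180)&(hsv[...,0]>55)&(hsv[...,0]<90)&(hsv[...,1]>90)
P=a[m];print('green',m.sum(),P.min(0),P.max(0),np.median(P[:,2]),rectfit(P))
m=box(405,205,440,250)&(hsv[...,0]>20)&(hsv[...,0]<35)&(hsv[...,1]>150)
P=a[m];print('meter',m.sum(),P.min(0),P.max(0),np.median(P[:,2]))
m=box(405,205,440,250)&(a[...,2]>.030)&(a[...,2]<.042)
P=a[m];print('meter face',m.sum(),np.median(P[:,2]),rectfit(P))
m=box(405,205,440,250)&(a[...,2]>.045)
P=a[m];print('dome',m.sum(),P.mean(0),P.max(0))
for c in range(235,375,12):
    print(c,[ (r,*np.round(a[r,c],3)) for r in (177,180,183,186)])
E
```

```text
roof 9499 (array([0.72032617, 0.08654831]), array([215.80210876, 430.97003174]), 3.0382087230682373) 0.3108738784041498
handle 264 [ 0.56193421 -0.00455474  0.20063544] [0.61277287 0.19778041 0.28569243]
blue 137 [ 0.46729354 -0.01202192  0.30421643] [0.70359018 0.05585555 1.48566005] 0.3108801823757983 (array([0.58653241, 0.01189759]), array([235.84541321,  64.82828522]), 5.920798301696777)
green 84 [0.65683013 0.1043058  0.30566122] [0.69923979 0.15446737 0.31954792] 0.3109542159595343 (array([0.67818341, 0.12943474]), array([41.46235275, 50.29327011]), 2.0446953773498535)
meter 259 [ 0.42506968 -0.40441072 -0.00569203] [0.56085923 0.01849026 1.48566005] 0.03465728312645089
meter face 322 0.03658701870712333 (array([ 0.4927128 , -0.34826492]), array([103.51184845,  57.23501205]), 11.560470581054688)
dome 57 [ 0.51340539 -0.27777672  0.30184973] [0.54198644 0.01849026 1.48566005]
235 [(177, np.float64(0.637), np.float64(0.29), np.float64(0.315)), (180, np.float64(0.629), np.float64(0.292), np.float64(0.308)), (183, np.float64(0.62), np.float64(0.291), np.float64(0.309)), (186, np.fl
[... 2217 characters left out ...]
33), np.float64(-0.04), np.float64(0.312)), (183, np.float64(0.624), np.float64(-0.04), np.float64(0.31)), (186, np.float64(0.62), np.float64(-0.042), np.float64(0.266))]
355 [(177, np.float64(0.642), np.float64(-0.076), np.float64(0.312)), (180, np.float64(0.634), np.float64(-0.077), np.float64(0.306)), (183, np.float64(0.624), np.float64(-0.077), np.float64(0.308)), (186, np.float64(0.623), np.float64(-0.082), np.float64(0.246))]
367 [(177, np.float64(0.643), np.float64(-0.113), np.float64(0.312)), (180, np.float64(0.634), np.float64(-0.114), np.float64(0.307)), (183, np.float64(0.624), np.float64(-0.113), np.float64(0.312)), (186, np.float64(0.625), np.float64(-0.122), np.float64(0.236))]
```

```bash
cat >> m.py <<'E'
th=np.radians(3.04)
LO=np.array([.6274,.0816,0.]); LR=R.from_euler('z',th).as_matrix()
L=lambda x,y,z: LO+LR@np.array([x,y,z],float)
def tool(xdir,zdir):
    x=np.array(xdir,float);x/=np.linalg.norm(x);z=np.array(zdir,float);z-=x*(x@z);z/=np.linalg.norm(z)
    return np.stack([x,np.cross(z,x),z],1)
def inc(p,Rm=None,st=None):
    st=st or arm.read_state()
    R0=R.from_quat(st['ee_rot']);d=R0.inv().apply(np.array(p)-st['eef_pos'])*100
    rv=np.zeros(3) if Rm is None else (R0.inv()*R.from_matrix(Rm)).as_rotvec()
    n=max(np.linalg.norm(d)/6.25,np.degrees(np.linalg.norm(rv))/10.7)
    print('dx %.2f dy %.2f dz %.2f rx %.3f ry %.3f rz %.3f  rows %.1f'%(*d,*rv,n))
def show():
    s=arm.read_state();print('t',s['t'],'q',np.round(s['joint_pos'],3),'p',np.round(s['eef_pos'],4),'loc',np.round(LR.T@(s['eef_pos']-LO),4),'F',np.round(s['force'],1),'w',round(s['gripper_width'],4)); print(np.round(R.from_quat(s['ee_rot']).as_matrix(),3).tolist())
    open('log.txt','a').write(repr([list(s['joint_pos']),list(s['eef_pos']),list(s['ee_rot'])])+'\n')
def onplane(s,u,v,z):
    f=200/np.tan(np.radians(s['vfov'])/2)
    d=R.from_quat(s['rotation']).apply([(u-s['cx'])/f,-(v-s['cy'])/f,-1]);p=np.array(s['position']);return p+d*(z-p[2])/d[2]
E
python3 - <<'E'
from m import *
show()
s=snap('top')
for n,u,v,z in [('mat TL',312,156,.094),('mat TR',335,156,.094),('mat BL',312,170,.094),('mat BR',335,169,.094),('tin TL',279.5,157,.13),('tin TR',298,157,.13),('tin BR',298,171,.13)]:
    p=onplane(s,u,v,z);print(n,np.round(p,3),np.round(LR.T@(p-LO),3))
Rh=tool([0,0,-1],LR@[0,1,0]); Rh2=tool([0,0,-1],LR@[0,-1,0])
inc([.40,-.25,.42],Rh);inc([.40,-.25,.42],Rh2)
E
python3 - <<'E'
import cv2
a=cv2.imread('pics/top0.png')
cv2.imwrite('pics/c3.png',cv2.resize(a[140:210,265:345],None,fx=8,fy=8,interpolation=cv2.INTER_NEAREST))
E
```

```text
t 0.9 q [ 1.074  0.591  0.048  1.608 -0.033  0.943 -0.034] p [ 0.2842 -0.667   0.2313] loc [-0.3824 -0.7293  0.2313] F [0.4 0.6 0.4] w 0.0852
[[-0.0, 0.92, 0.392], [-0.0, 0.392, -0.92], [-1.0, -0.0, -0.0]]
mat TL [0.75  0.063 0.094] [ 0.121 -0.025  0.094]
mat TR [ 0.751 -0.021  0.094] [ 0.118 -0.109  0.094]
mat BL [0.698 0.062 0.094] [ 0.07  -0.023  0.094]
mat BR [ 0.703 -0.021  0.094] [ 0.07  -0.107  0.094]
tin TL [0.738 0.177 0.13 ] [0.115 0.09  0.13 ]
tin TR [0.738 0.111 0.13 ] [0.112 0.024 0.13 ]
tin BR [0.688 0.111 0.13 ] [0.062 0.026 0.13 ]
dx -18.87 dy 27.00 dz -33.82 rx -2.792 ry -0.000 rz 0.000  rows 14.9
dx -18.87 dy 27.00 dz -33.82 rx 0.350 ry 0.000 rz 0.000  rows 7.6
```

View pics/c3.png

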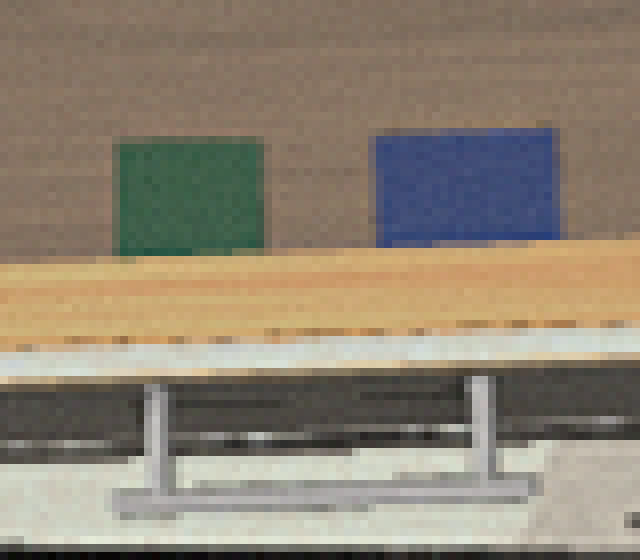

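servo_tool(increments=[{"dx": -6,"dy": 3,"dz": -4,"rx": 0.05,"fingers": 1},{"dx": -11,"dy": 7,"dz": -8,"rx": 0.1,"fingers": 1},{"dx": -15,"dy": 11,"dz": -13,"rx": 0.15,"fingers": 1},{"dx": -18.9,"dy": 15,"dz": -18,"rx": 0.2,"fingers": 1},{"dx": -18.9,"dy": 19,"dz": -23,"rx": 0.25,"fingers": 1},{"dx": -18.9,"dy": 23,"dz": -28,"rx": 0.3,"fingers": 1},{"dx": -18.9,"dy": 27,"dz": -33.8,"rx": 0.35,"fingers": 1},{"dx": -18.9,"dy": 27,"dz": -33.8,"rx": 0.35,"fingers": 1}])

```text
validation failed for argument at $.in...
```

```bash
python3 - <<'E'
from m import *
show()
Rh2=tool([0,0,-1],LR@[0,-1,0])
inc(L(-.034,.0,.40),Rh2)
inc(L(-.034,.0,.258),Rh2)
E
```

```text
t 0.95 q [ 1.075  0.591  0.048  1.608 -0.033  0.943 -0.034] p [ 0.2842 -0.667   0.2313] loc [-0.3824 -0.7293  0.2313] F [-1.3  0.1 -0.6] w 0.0852
[[-0.0, 0.92, 0.392], [-0.0, 0.392, -0.92], [-1.0, -0.0, 0.0]]
dx -16.87 dy 57.73 dz -56.58 rx 0.350 ry 0.000 rz 0.000  rows 13.2
dx -2.67 dy 57.73 dz -56.58 rx 0.350 ry 0.000 rz 0.000  rows 12.9
```

Probably each row needs all seven numbers.

servo_tool(increments=[{"dx": -6,"dy": 3,"dz": -4,"rx": 0.05,"ry": 0,"rz": 0,"fingers": 1},{"dx": -11,"dy": 7,"dz": -8,"rx": 0.1,"ry": 0,"rz": 0,"fingers": 1},{"dx": -15,"dy": 11,"dz": -13,"rx": 0.15,"ry": 0,"rz": 0,"fingers": 1},{"dx": -18.9,"dy": 15,"dz": -18,"rx": 0.2,"ry": 0,"rz": 0,"fingers": 1},{"dx": -18.9,"dy": 19,"dz": -23,"rx": 0.25,"ry": 0,"rz": 0,"fingers": 1},{"dx": -18.9,"dy": 23,"dz": -28,"rx": 0.3,"ry": 0,"rz": 0,"fingers": 1},{"dx": -18.9,"dy": 27,"dz": -33.8,"rx": 0.35,"ry": 0,"rz": 0,"fingers": 1},{"dx": -18.9,"dy": 27,"dz": -33.8,"rx": 0.35,"ry": 0,"rz": 0,"fingers": 1}])

```text
t: 1.95
eef_pos: [0.4004, -0.2479, 0.4209]
ee_rot: [0.487, 0.513, -0.486, 0.514]
force: [2.3, -0.1, 0.3]
gripper_width: 0.0001
```

```bash
python3 - <<'E'
from m import *
show()
Rh2=tool([0,0,-1],LR@[0,-1,0])
inc(L(-.034,.0,.40),Rh2)
inc(L(-.034,.0,.258),Rh2)
E
```

```text
t 1.95 q [ 0.503  0.071 -0.049  1.914  0.004  1.155 -1.064] p [ 0.4004 -0.2479  0.4209] loc [-0.2442 -0.317   0.4209] F [ 2.3 -0.1  0.3] w 0.0001
[[0.001, 0.999, 0.053], [-0.001, 0.053, -0.999], [-1.0, 0.001, 0.001]]
dx 2.09 dy 21.02 dz -31.70 rx 0.000 ry 0.001 rz -0.001  rows 6.1
dx 16.29 dy 21.00 dz -31.71 rx 0.000 ry 0.001 rz -0.001  rows 6.6
```

servo_tool(increments=[{"dx": 2.1,"dy": 3.5,"dz": -5,"rx": 0,"ry": 0,"rz": 0,"fingers": 1},{"dx": 2.1,"dy": 7,"dz": -10.5,"rx": 0,"ry": 0,"rz": 0,"fingers": 1},{"dx": 2.1,"dy": 10.5,"dz": -16,"rx": 0,"ry": 0,"rz": 0,"fingers": 1},{"dx": 2.1,"dy": 14,"dz": -21.5,"rx": 0,"ry": 0,"rz": 0,"fingers": 1},{"dx": 2.1,"dy": 17.5,"dz": -27,"rx": 0,"ry": 0,"rz": 0,"fingers": 1},{"dx": 2.1,"dy": 21,"dz": -31.7,"rx": 0,"ry": 0,"rz": 0,"fingers": 1},{"dx": 2.1,"dy": 21,"dz": -31.7,"rx": 0,"ry": 0,"rz": 0,"fingers": 1}])

```text
t: 2.82
eef_pos: [0.5942, 0.0834, 0.3991]
ee_rot: [0.486, 0.516, -0.484, 0.514]
force: [-0.3, -0.6, -0.3]
gripper_width: -0.0001
```

```bash
python3 - <<'E'
from m import *
show()
inc(L(-.034,.0,.258),tool([0,0,-1],LR@[0,-1,0]))
s=snap('scene','s1.png');a=s['image'][:,:,::-1]
cv2.imwrite('pics/s1c.png',cv2.resize(a[80:300,160:420],None,fx=2.7,fy=2.7))
E
```

```text
t 2.825 q [ 0.021  0.294 -0.306  1.693  0.092  1.168 -1.819] p [0.5942 0.0834 0.3991] loc [-0.033   0.0036  0.3991] F [-0.3 -0.6 -0.3] w -0.0001
[[0.001, 0.998, 0.061], [0.003, 0.061, -0.998], [-1.0, 0.001, -0.003]]
dx 14.11 dy -0.11 dz 0.40 rx 0.008 ry -0.003 rz -0.001  rows 2.3
```

View pics/s1c.png

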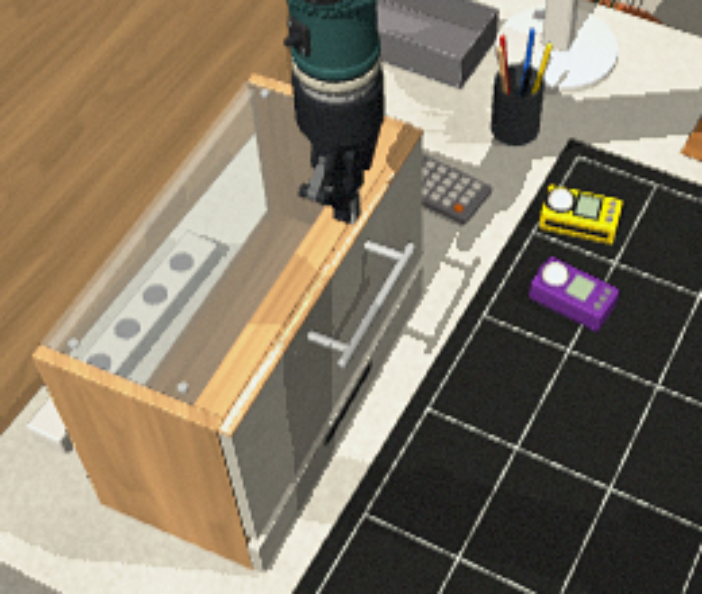

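servo_tool(increments=[{"dx": 5,"dy": -0.1,"dz": 0.4,"rx": 0,"ry": 0,"rz": 0,"fingers": 1},{"dx": 9,"dy": -0.1,"dz": 0.4,"rx": 0,"ry": 0,"rz": 0,"fingers": 1},{"dx": 11.5,"dy": -0.1,"dz": 0.4,"rx": 0,"ry": 0,"rz": 0,"fingers": 1},{"dx": 13,"dy": -0.1,"dz": 0.4,"rx": 0,"ry": 0,"rz": 0,"fingers": 1},{"dx": 14.1,"dy": -0.1,"dz": 0.4,"rx": 0,"ry": 0,"rz": 0,"fingers": 1},{"dx": 14.1,"dy": -0.1,"dz": 0.4,"rx": 0,"ry": 0,"rz": 0,"fingers": 1}])

```text
t: 3.62
eef_pos: [0.5921, 0.0729, 0.2582]
ee_rot: [0.487, 0.513, -0.487, 0.513]
force: [-0.4, -0.4, -0.3]
gripper_width: -0.0001
```

```bash
python3 - <<'E'
from m import *
show()
s=snap('scene','s2.png');a=s['image'][:,:,::-1]
cv2.imwrite('pics/s2c.png',cv2.resize(a[130:230,240:340],None,fx=6,fy=6))
E
```

```text
t 3.625 q [ 0.012  0.412 -0.285  1.871  0.147  0.879 -1.862] p [0.5921 0.0729 0.2582] loc [-0.0357 -0.0068  0.2582] F [-0.4 -0.4 -0.3] w -0.0001
[[-0.0, 0.999, 0.052], [-0.0, 0.052, -0.999], [-1.0, -0.0, 0.0]]
```

View pics/s2c.png

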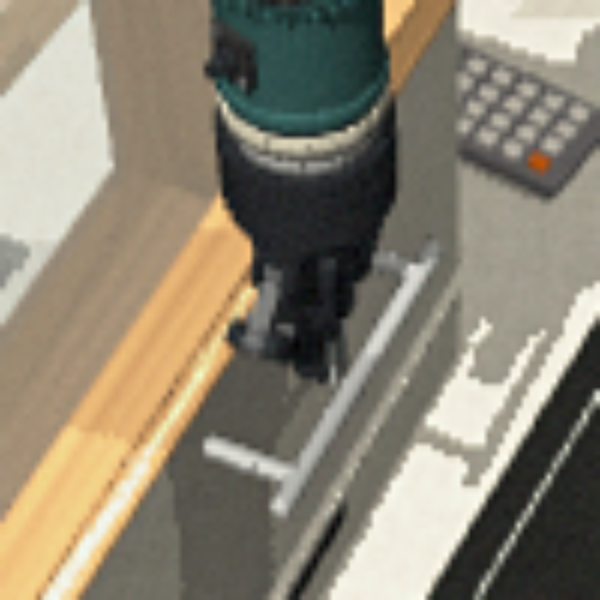

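servo_tool(increments=[{"dx": 0,"dy": -1.0,"dz": 0,"rx": 0,"ry": 0,"rz": 0,"fingers": 1},{"dx": 0.2,"dy": -1.8,"dz": 0,"rx": 0,"ry": 0,"rz": 0.03,"fingers": 1},{"dx": 0.5,"dy": -2.6,"dz": 0,"rx": 0,"ry": 0,"rz": 0.06,"fingers": 1},{"dx": 0.9,"dy": -3.4,"dz": 0,"rx": 0,"ry": 0,"rz": 0.1,"fingers": 1},{"dx": 1.5,"dy": -4.2,"dz": 0,"rx": 0,"ry": 0,"rz": 0.13,"fingers": 1},{"dx": 2.0,"dy": -5,"dz": 0,"rx": 0,"ry": 0,"rz": 0.16,"fingers": 1},{"dx": 2.5,"dy": -5.8,"dz": 0,"rx": 0,"ry": 0,"rz": 0.2,"fingers": 1},{"dx": 3.1,"dy": -6.7,"dz": 0,"rx": 0,"ry": 0,"rz": 0.23,"fingers": 1}])

```text
t: 4.68
eef_pos: [0.5277, 0.0705, 0.2295]
ee_rot: [0.544, 0.452, -0.422, 0.567]
force: [5.0, -0.7, -1.7]
gripper_width: 0.0001
```

```bash
python3 - <<'E'
from m import *
show()
s=snap('scene','s3.png');a=s['image'][:,:,::-1]
cv2.imwrite('pics/s3c.png',cv2.resize(a[120:250,200:360],None,fx=4.5,fy=4.5))
E
```

```text
t 4.675 q [-0.047  0.284 -0.239  2.191  0.266  0.454 -2.013] p [0.5277 0.0705 0.2295] loc [-0.1002 -0.0058  0.2295] F [ 5.  -0.7 -1.7] w 0.0001
[[0.236, 0.97, 0.053], [0.014, 0.051, -0.999], [-0.972, 0.236, -0.001]]
```

View pics/s3c.png

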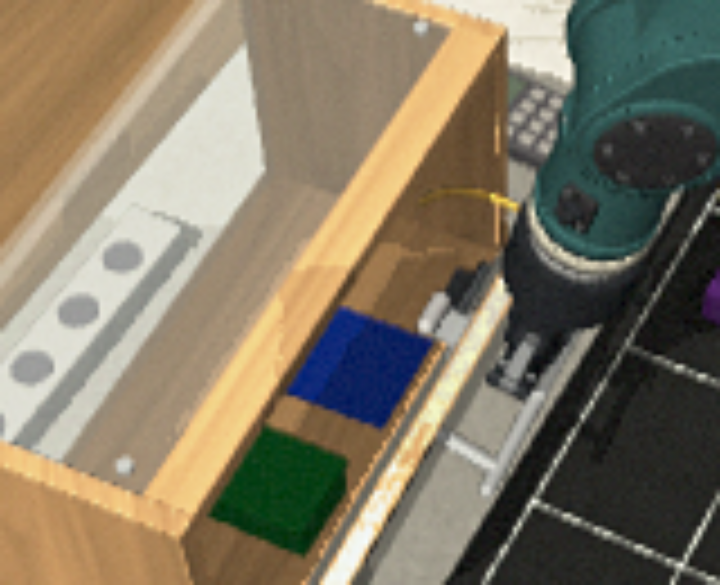

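servo_tool(increments=[{"dx": -3,"dy": 0.3,"dz": 0,"rx": 0,"ry": 0,"rz": 0,"fingers": 1},{"dx": -8,"dy": 0.3,"dz": 0,"rx": 0,"ry": 0,"rz": 0,"fingers": 1},{"dx": -13,"dy": 2,"dz": -2,"rx": 0,"ry": 0,"rz": -0.1,"fingers": 1},{"dx": -14,"dy": 6,"dz": -5,"rx": 0,"ry": 0,"rz": -0.2,"fingers": 1},{"dx": -14,"dy": 8,"dz": -5.5,"rx": 0,"ry": 0,"rz": -0.24,"fingers": 1}])

```text
t: 5.35
eef_pos: [0.5706, 0.1305, 0.3853]
ee_rot: [0.485, 0.516, -0.487, 0.512]
force: [-0.1, 0.1, -1.1]
gripper_width: -0.0002
```

```bash
python3 - <<'E'
from m import *
show()
inc(L(-.042,.05,.258),tool([0,0,-1],LR@[0,-1,0]))
s=snap('scene','s4.png');p=cloud(s)
# mat from color
hsv=cv2.cvtColor(s['image'],cv2.COLOR_RGB2HSV)
m=(hsv[...,0]>105)&(hsv[...,0]<128)&(hsv[...,1]>150)
v,u=np.nonzero(m&(np.mgrid[0:400,0:640][1]<340)&(np.mgrid[0:400,0:640][0]>150)&(np.mgrid[0:400,0:640][0]<260))
P=p[v,u];P=P[abs(P[:,2]-.094)<.01];print(len(P),np.round(P.mean(0),3),rectfit(P))
q=(P-LO)@LR;print(q.min(0),q.max(0))
# flap edge points
t=snap('top');a=cloud(t)
E
```

```text
t 5.35 q [-0.043  0.287 -0.331  1.738  0.096  1.139 -1.917] p [0.5706 0.1305 0.3853] loc [-0.0541  0.0518  0.3853] F [-0.1  0.1 -1.1] w -0.0002
[[-0.006, 0.998, 0.056], [0.003, 0.056, -0.998], [-1.0, -0.006, -0.003]]
dx 12.72 dy 1.29 dz 0.23 rx 0.003 ry -0.003 rz 0.006  rows 2.0
482 [0.677 0.022 0.095] (array([0.677237  , 0.02053429]), array([76.09841919, 85.03035736]), 2.904099702835083)
[ 0.00848559 -0.10606678  0.08846181] [ 0.08461515 -0.0210289   0.10249823]
```

servo_tool(increments=[{"dx": 5,"dy": 0.8,"dz": 0.2,"rx": 0,"ry": 0,"rz": 0,"fingers": 1},{"dx": 10,"dy": 1.0,"dz": 0.2,"rx": 0,"ry": 0,"rz": 0,"fingers": 1},{"dx": 12.5,"dy": 1.0,"dz": 0.2,"rx": 0,"ry": 0,"rz": 0,"fingers": 1},{"dx": 12.5,"dy": -0.5,"dz": 0.2,"rx": 0,"ry": 0,"rz": 0,"fingers": 1},{"dx": 12.5,"dy": -2,"dz": 0.2,"rx": 0,"ry": 0,"rz": 0,"fingers": 1},{"dx": 12.5,"dy": -3.5,"dz": 0.2,"rx": 0,"ry": 0,"rz": 0,"fingers": 1},{"dx": 13.2,"dy": -5,"dz": 0.2,"rx": 0,"ry": 0,"rz": 0,"fingers": 1},{"dx": 14.2,"dy": -6.4,"dz": 0.2,"rx": 0,"ry": 0,"rz": 0,"fingers": 1}])

```text
t: 6.45
eef_pos: [0.5023, 0.122, 0.2411]
ee_rot: [0.485, 0.515, -0.489, 0.511]
force: [2.2, 1.3, 0.2]
gripper_width: 0.0001
```

```bash
python3 - <<'E'
from m import *
show()
for x,z in [(-.132,.23),(-.146,.212),(-.154,.184),(-.162,.165),(-.162,.160)]:
    inc(L(x,.05,z),tool([0,0,-1],LR@[0,-1,0]))
s=snap('scene','s5.png');a=s['image'][:,:,::-1]
cv2.imwrite('pics/s5c.png',cv2.resize(a[120:280,200:400],None,fx=4,fy=3.7))
E
```

```text
t 6.45 q [-0.067  0.337 -0.325  2.049  0.146  0.786 -1.997] p [0.5023 0.122  0.2411] loc [-0.1228  0.047   0.2411] F [2.2 1.3 0.2] w 0.0001
[[-0.008, 0.999, 0.053], [-0.0, 0.053, -0.999], [-1.0, -0.008, -0.0]]
dx 1.12 dy -0.91 dz -0.30 rx -0.000 ry -0.000 rz 0.008  rows 0.2
dx 2.93 dy -2.29 dz -0.30 rx -0.000 ry -0.000 rz 0.008  rows 0.6
dx 5.74 dy -3.07 dz -0.30 rx -0.000 ry -0.000 rz 0.008  rows 1.0
dx 7.64 dy -3.86 dz -0.30 rx -0.000 ry -0.000 rz 0.008  rows 1.4
dx 8.14 dy -3.85 dz -0.30 rx -0.000 ry -0.000 rz 0.008  rows 1.4
```

View pics/s5c.png

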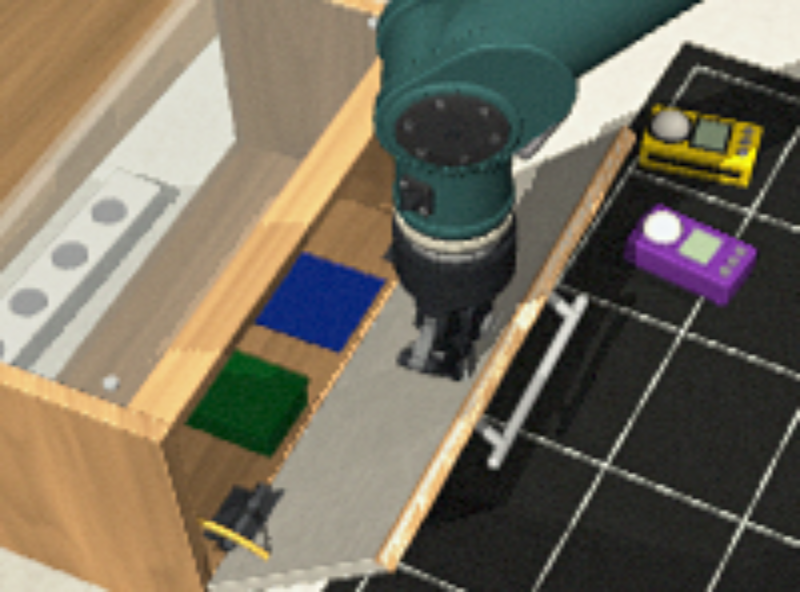

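servo_tool(increments=[{"dx": 1.1,"dy": -0.9,"dz": -0.3,"rx": 0,"ry": 0,"rz": 0,"fingers": 1},{"dx": 2,"dy": -1.6,"dz": -0.3,"rx": 0,"ry": 0,"rz": 0,"fingers": 1},{"dx": 2.9,"dy": -2.3,"dz": -0.3,"rx": 0,"ry": 0,"rz": 0,"fingers": 1},{"dx": 4.3,"dy": -2.7,"dz": -0.3,"rx": 0,"ry": 0,"rz": 0,"fingers": 1},{"dx": 5.7,"dy": -3.1,"dz": -0.3,"rx": 0,"ry": 0,"rz": 0,"fingers": 1},{"dx": 6.7,"dy": -3.5,"dz": -0.3,"rx": 0,"ry": 0,"rz": 0,"fingers": 1},{"dx": 7.5,"dy": -3.85,"dz": -0.3,"rx": 0,"ry": 0,"rz": 0,"fingers": 1}])

```text
t: 7.38
eef_pos: [0.4635, 0.1226, 0.1652]
ee_rot: [0.484, 0.516, -0.489, 0.511]
force: [-2.2, -2.4, 34.7]
gripper_width: -0.0003
```

```bash
python3 - <<'E'
from m import *
show()
s=snap('top','t6.png');p=cloud(s)
q=(p-LO)@LR
m=(q[...,0]<-.02)&(q[...,0]>-.23)&(q[...,1]>-.2)&(q[...,1]<-.05)&(q[...,2]>.08)&(q[...,2]<.3)
Q=q[m];k=np.polyfit(Q[:,0],Q[:,2],1);print(m.sum(),k,'phi',np.pi/2-np.arctan(-k[0]))
E
```

```text
t 7.375 q [-0.119  0.406 -0.298  2.192  0.207  0.58  -2.086] p [0.4635 0.1226 0.1652] loc [-0.1615  0.0497  0.1652] F [-2.2 -2.4 34.7] w -0.0003
[[-0.011, 0.999, 0.053], [-0.001, 0.053, -0.999], [-1.0, -0.011, 0.0]]
2248 [-0.4258178   0.09299407] phi 1.1682332031003226
```

servo_tool(increments=[{"dx": -1,"dy": 0,"dz": 0,"rx": 0,"ry": 0,"rz": 0,"fingers": 1},{"dx": -6,"dy": 0,"dz": 0,"rx": 0,"ry": 0,"rz": 0,"fingers": 1},{"dx": -12,"dy": 0,"dz": 2,"rx": 0,"ry": 0,"rz": 0,"fingers": 1},{"dx": -18,"dy": 0,"dz": 4,"rx": 0,"ry": 0,"rz": 0,"fingers": 1},{"dx": -22,"dy": 0,"dz": 8,"rx": 0,"ry": 0,"rz": 0,"fingers": 1}])

```text
t: 8.05
eef_pos: [0.4709, 0.0439, 0.3892]
ee_rot: [0.485, 0.515, -0.487, 0.512]
force: [1.6, -0.0, 0.4]
gripper_width: 0.0
```

```bash
cat > kin.py <<'E'
import numpy as np, itertools
from scipy.optimize import least_squares
from scipy.spatial.transform import Rotation as R
def fk(q,p,sg):
    h,l1,l2,l3,off,tw=p[:6]
    T=np.zeros(3);Q=R.from_euler('z',off)
    T=T+[0,0,h]
    for i,(ax,l) in enumerate(zip('zyzyzyz',[0,0,l1,0,l2,0,l3])):
        Q=Q*R.from_euler(ax,sg[i]*q[i]); 
        if l: T=T+Q.apply([0,0,l])
    Q=Q*R.from_euler('z',tw)*R.from_matrix(np.array([[0,1,0],[0,0,1],[1,0,0]]).T@np.eye(3)) 
    return T,Q
def load():
    return [tuple(map(np.array,eval(l))) for l in open('log.txt')]
def res(p,D,sg):
    o=[]
    for q,x,r in D:
        T,Q=fk(q,p,sg);o+=list((T-x));o+=list((Q.inv()*R.from_quat(r)).as_rotvec()*.3)
    return np.array(o)
E
python3 - <<'E'
from m import *; show()
from kin import *
D=load();best=[]
for s in itertools.product([1,-1],repeat=4):
    sg=[s[0],1,s[1],1,s[2],1,s[3]]
    b=None
    for off in (0,2,-2):
        for tw in (0,1.57,3.14,-1.57):
            r=least_squares(res,[.35,.5,.5,.27,off,tw],args=(D,sg))
            if b is None or r.cost<b.cost:b=r
    best.append((b.cost,sg,np.round(b.x,4),np.abs(b.fun).max()))
best.sort(key=lambda t:t[0])
for b in best[:4]:print(b)
E
```

```text
t 8.05 q [ 0.102  0.112 -0.32   1.948  0.038  1.093 -1.747] p [0.4709 0.0439 0.3892] loc [-0.1583 -0.0293  0.3892] F [ 1.6 -0.   0.4] w 0.0
[[-0.005, 0.998, 0.056], [0.001, 0.056, -0.998], [-1.0, -0.005, -0.001]]
(np.float64(1.110584949023631), [-1, 1, -1, 1, -1, 1, -1], array([ 0.2868,  0.6316,  0.4602,  0.3122, -0.0752, -3.215 ]), np.float64(0.47138939535977514))
(np.float64(1.1712131494383238), [-1, 1, -1, 1, 1, 1, -1], array([ 0.2233,  0.6221,  0.4641,  0.2404, -0.1796,  2.7001]), np.float64(0.4829222740597914))
(np.float64(1.2010493003833211), [-1, 1, 1, 1, -1, 1, -1], array([-0.5767,  0.6976,  0.4213, -0.4752,  0.1558, -3.2486]), np.float64(0.4710890861889153))
(np.float64(1.2536095599964705), [-1, 1, 1, 1, 1, 1, -1], array([0.0738, 0.8164, 0.3585, 0.3306, 0.1655, 2.7806]), np.float64(0.47035155047252736))
```

```bash
sed -i 's/\.T@np.eye(3)//' kin.py; cat > fit.py <<'E'
from kin import *
D=load();best=[]
for s in itertools.product([1,-1],repeat=4):
    sg=[s[0],1,s[1],1,s[2],1,s[3]]
    b=None
    for off in (0,2,-2):
        for tw in (0,1.57,3.14,-1.57):
            r=least_squares(res,[.35,.5,.5,.27,off,tw],args=(D,sg))
            if b is None or r.cost<b.cost:b=r
    best.append((b.cost,sg,np.round(b.x,4),np.abs(b.fun).max()))
best.sort(key=lambda t:t[0])
for b in best[:4]:print(b)
E
python3 fit.py
```

```text
(np.float64(0.0002585344201170487), [-1, 1, -1, 1, -1, 1, -1], array([ 0.2871,  0.6313,  0.4604,  0.3122, -0.0756, -4.7877]), np.float64(0.010585684465286571))
(np.float64(0.026124556357560384), [-1, 1, -1, 1, 1, 1, -1], array([ 0.0235,  0.6498,  0.4578,  0.0674, -0.089 ,  1.3487]), np.float64(0.10328252388346063))
(np.float64(0.10251121164803172), [-1, 1, 1, 1, -1, 1, -1], array([-0.7815,  0.7386,  0.3997, -0.6318,  0.0652,  1.2453]), np.float64(0.20778016616467676))
(np.float64(0.15698282955076007), [-1, 1, 1, 1, 1, 1, -1], array([0.0775, 0.8133, 0.36  , 0.3305, 0.1686, 1.2147]), np.float64(0.19329362989180723))
```

```bash
cat > kin2.py <<'E'
from kin import *
SG=[-1,1,-1,1,-1,1,-1]
def fk2(q,p): # p: 6 + 2 x-offsets at elbow/wrist
    h,l1,l2,l3,off,tw,ax,bx,cx=p
    Q=R.from_euler('z',off);T=np.array([0,0,h])
    for i,(a,l) in enumerate(zip('zyzyzyz',[(0,0,0),(0,0,0),(ax,0,l1),(-ax if 0 else bx,0,0),(0,0,l2),(cx,0,0),(0,0,l3)])):
        Q=Q*R.from_euler(a,SG[i]*q[i]);T=T+Q.apply(l)
    return T,Q*R.from_euler('z',tw)*R.from_matrix([[0,1,0],[0,0,1],[1,0,0]])
def res2(p,D):
    o=[]
    for q,x,r in D:
        T,Q=fk2(q,p);o+=list(T-x)+list((Q.inv()*R.from_quat(r)).as_rotvec()*.3)
    return np.array(o)
def fit():
    r=least_squares(res2,[.287,.63,.46,.31,-.0756,-4.7877+2*np.pi,0,0,0],args=(load(),));return r
E
python3 -c "
from kin2 import *
r=fit();print(np.round(r.x,4),abs(r.fun).max())
D=load()
for q,x,rr in D:
    T,Q=fk2(q,r.x);print(np.round((T-x)*1000,1),np.round((Q.inv()*R.from_quat(rr)).as_rotvec(),3))"
```

```text
[ 0.2929  0.6358  0.4693  0.3188 -0.0746  1.4964 -0.0024 -0.0016  0.0077] 0.011421612695818512
[-7.8 -3.3 -2.5] [-0. -0. -0.]
[-7.8 -3.3 -2.5] [-0. -0.  0.]
[ 0.5 11.4  0.1] [-0.  0.  0.]
[ 0.5 -1.5  2.2] [-0.  0. -0.]
[ 1.2 -1.6  1.1] [-0. -0.  0.]
[ 0.2  2.4 -2. ] [0.002 0.018 0.001]
[ 0.6 -0.6  2.2] [-0. -0. -0.]
[-0.4  4.   0.7] [-0.    -0.001 -0.   ]
[-1.3  6.3 -0. ] [-0.    -0.001 -0.   ]
[-1.5  8.4  0.6] [-0. -0. -0.]
```

```bash
cat > ik.py <<'E'
from kin2 import *
from m import L,LR,LO,tool
P=fit().x
lo=np.array([-2.69,-.47,-1.27,.19,-1.53,.08,-3.09]);hi=np.array([2.69,2.24,1.36,2.51,4.68,2.07,3.09])
def err(q,p,Rm):
    T,Q=fk2(q,P);return np.r_[T-p,(Q.inv()*R.from_matrix(Rm)).as_rotvec()*.3]
def iks(p,Rm,n=40,seed=0):
    rng=np.random.default_rng(seed);out=[]
    for i in range(n):
        q0=lo+(hi-lo)*rng.random(7)
        r=least_squares(lambda q:np.r_[err(q,p,Rm),1e-3*(q-q0)],q0,bounds=(lo,hi),max_nfev=60)
        if np.abs(err(r.x,p,Rm)).max()<6e-3: out.append(r.x)
    return np.array(out)
def pit(a,pd,flip=1): # heading a rad (world), pitch down pd deg
    pd=np.radians(pd);x=np.array([np.cos(a)*np.cos(pd),np.sin(a)*np.cos(pd),-np.sin(pd)])
    return tool(x,flip*np.array([-np.sin(a),np.cos(a),0]))
M=np.array([.4927,-.3483,.019]);MA=np.radians(11.56)
E
cat > t1.py <<'E'
from ik import *
from m import *
def tryp(name,p,Rm):
    o=iks(p,Rm,25); print(name,len(o)); 
    for q in o[:5]: print('  ',np.round(q,2), 'wr')
for pd in (35,45):
  for f in (1,-1):
    Rm=pit(MA,pd,f);g=M+[0,0,.006];tryp('grasp %d %d'%(pd,f),g+.019*Rm[:,0],Rm)
    Rm=pit(th,pd,f);tryp('place %d %d'%(pd,f),L(.064,-.065,.118)+.019*Rm[:,0],Rm)
for hd in (90,):
  for f in (1,-1):
    Rm=tool(LR@[0,1,0],[0,0,f]);tryp('close',L(-.19,-.15,.13),Rm);tryp('close2',L(-.12,-.15,.22),Rm)
E
python3 t1.py
```

```text
grasp 35 1 12
   [ 0.4   1.16  0.76  2.29  4.29  1.64 -1.81] wr
   [ 0.66  1.01  0.38  2.29  4.31  1.3  -1.66] wr
   [ 1.71  1.53 -1.27  2.3   2.37  0.47  0.73] wr
   [ 1.71  1.53 -1.27  2.3   2.37  0.47  0.73] wr
   [ 1.67  1.41 -1.14  2.3   2.7   0.37  0.36] wr
place 35 1 11
   [-0.11  0.77  0.03  2.37  3.19  0.95 -1.67] wr
   [-0.44  0.83  0.49  2.36  3.42  1.01 -2.07] wr
   [ 0.67  1.28 -1.27  2.36  2.58  1.29 -0.4 ] wr
   [ 0.67  1.28 -1.27  2.36  2.58  1.29 -0.4 ] wr
   [ 0.64  1.18 -1.16  2.36  2.62  1.22 -0.52] wr
grasp 35 -1 16
   [ 1.71  1.53 -1.27  2.3   2.37  0.47 -2.41] wr
   [0.19 1.45 1.15 2.29 4.17 2.07 1.1 ] wr
   [ 1.71  1.53 -1.27  2.3   2.37  0.47 -2.41] wr
   [0.36 1.2  0.83 2.29 4.28 1.71 1.3 ] wr
   [ 0.95  0.96 -0.02  2.29  4.28  0.99  1.63] wr
place 35 -1 13
   [ 0.18  0.8  -0.38  2.37  2.99  0.96  1.82] wr
   [-0.88  1.36  1.36  2.36  3.74  1.42  0.18] wr
   [ 0.2   0.81 -0.41  2.37  2.97  0.97  1.86] wr
   [ 0.28  0.84 -0.52  2.37  2.92  0.98  1.95] wr
   [-0.87  1.35  1.35  2.36  3.73  1.41  0.19] wr
grasp 45 1 11
   [ 1.51  1.17 -0.96  2.29  2.83  0.3   0
[... 1324 characters left out ...]
.27  1.87 -0.18  1.13  1.85] wr
   [ 1.25  1.46 -1.27  1.87 -0.18  1.13  1.85] wr
   [ 1.25  1.46 -1.27  1.87 -0.18  1.13  1.85] wr
   [ 0.24  1.03  0.48  1.88 -1.    2.07  3.06] wr
close 11
   [ 0.52  1.1   0.16  1.96 -0.85  1.74 -0.05] wr
   [ 0.34  1.15  0.43  1.96 -0.9   1.92  0.11] wr
   [ 1.19  1.33 -0.85  1.95 -0.38  1.18 -0.81] wr
   [ 1.32  1.54 -1.14  1.95 -0.09  1.1  -1.18] wr
   [ 1.37  1.65 -1.27  1.95  0.06  1.1  -1.37] wr
close2 12
   [ 1.15  1.25 -0.98  1.87 -0.45  1.23 -0.96] wr
   [ 0.46  0.97  0.14  1.87 -0.94  1.85 -0.25] wr
   [ 0.24  1.03  0.48  1.88 -1.    2.07 -0.08] wr
   [ 1.13  1.23 -0.94  1.87 -0.48  1.25 -0.92] wr
   [ 1.23  1.41 -1.2   1.87 -0.25  1.14 -1.21] wr
```

```bash
cat > plan.py <<'E'
from ik import *
from m import *
def near(p,Rm,q0,n=1):
    best=None
    for it in range(3):
        r=least_squares(lambda q:np.r_[err(q,p,Rm)*[1]*1,2e-3*(q-q0)],q0,bounds=(lo,hi),max_nfev=200)
        q0c=r.x
    return r.x,np.abs(err(r.x,p,Rm)).max()
def rows(Ts,Rs,st=None):
    st=st or arm.read_state();R0=R.from_quat(st['ee_rot'])
    for p,Rm in zip(Ts,Rs):
        d=R0.inv().apply(np.array(p)-st['eef_pos'])*100;rv=(R0.inv()*R.from_matrix(Rm)).as_rotvec()
        print('{"dx": %.1f, "dy": %.1f, "dz": %.1f, "rx": %.2f, "ry": %.2f, "rz": %.2f, "fingers": F},'%(*d,*rv))
E
cat > t2.py <<'E'
from plan import *
q0=arm.read_state()['joint_pos']
Rg=pit(MA,40,1);g=M+[0,0,.007]
pre=g+.019*Rg[:,0]-.06*Rg[:,0]+[0,0,.12]
qg,e=near(g+.019*Rg[:,0],Rg,np.array([.66,1.01,.38,2.29,4.31,1.2,-1.66]));print('grasp',np.round(qg,2),e)
qp,e=near(pre,Rg,qg);print('pre',np.round(qp,2),e)
Rp=pit(th,40,1)
ql,e=near(L(.064,-.065,.118)+.019*Rp[:,0],Rp,np.array([-.11,.77,.03,2.37,3.19,.95,-1.67]));print('place',np.round(ql,2),e)
C=np.r_[np.load('top0.npy')[:290].reshape(-1,3)[::2],np.load('scene0.npy')[:, :400].reshape(-1,3)[::2]]
C=C[(C[:,2]>.01)&(C[:,2]<1)&(abs(C[:,1])<1)&(C[:,0]>.2)]
from scipy.spatial import cKDTree
kd=cKDTree(C)
for s in np.linspace(0,1,15):
    q=q0+(qp-q0)*s;T,Q=fk2(q,P);x=Q.apply([1,0,0])
    ds=[kd.query(T-x*k)[0] for k in (0,.06,.12,.18,.24)]
    print(np.round(s,2),np.round(T,3),np.round(x,2),np.round(ds,3))
E
python3 t2.py
```

```text
grasp [ 0.64  0.96  0.37  2.29  4.32  1.18 -1.71] 1.3698511686581051e-06
pre [ 0.65  0.63  0.49  2.32  4.63  1.11 -2.  ] 9.518482616190638e-06
place [-0.11  0.72  0.03  2.33  3.2   0.79 -1.67] 4.803691390399682e-06
0.0 [0.469 0.052 0.39 ] [-0.01  0.   -1.  ] [0.144 0.193 0.246 0.296 0.349]
0.07 [ 0.474 -0.085  0.374] [-0.03 -0.28 -0.96] [0.158 0.188 0.227 0.273 0.323]
0.14 [ 0.474 -0.213  0.383] [-0.05 -0.54 -0.84] [0.187 0.199 0.226 0.263 0.305]
0.21 [ 0.475 -0.324  0.41 ] [-0.05 -0.74 -0.67] [0.242 0.252 0.254 0.269 0.294]
0.29 [ 0.481 -0.414  0.446] [-0.01 -0.88 -0.47] [0.167 0.226 0.285 0.291 0.295]
0.36 [ 0.495 -0.481  0.483] [ 0.07 -0.96 -0.27] [0.136 0.187 0.243 0.299 0.304]
0.43 [ 0.518 -0.527  0.513] [ 0.18 -0.98 -0.1 ] [0.14  0.171 0.214 0.263 0.316]
0.5 [ 0.547 -0.552  0.526] [ 0.34 -0.94  0.02] [0.148 0.162 0.193 0.233 0.281]
0.57 [ 0.578 -0.559  0.519] [ 0.5  -0.86  0.08] [0.141 0.147 0.171 0.205 0.249]
0.64 [ 0.603 -0.551  0.489] [ 0.67 -0.74  0.06] [0.117 0.124 0.146 0.18  0.223]
0.71 [ 0.616 -0.531  0.44 ] [ 0.8  -0.6  -0.03] [0.083 0.095 0.122 0.159 0.205]
0.79 [ 0.612 -0.499  0.375] [ 0.89 -0.43 -0.17] [0.077 0.089 0.114 0.154 0.198]
0.86 [ 0.585 -0.458  0.303] [ 0.91 -0.25 -0.33] [0.124 0.125 0.138 0.168 0.206]
0.93 [ 0.534 -0.409  0.232] [ 0.86 -0.05 -0.5 ] [0.127 0.181 0.189 0.203 0.231]
1.0 [ 0.462 -0.355  0.172] [ 0.75  0.15 -0.64] [0.127 0.17  0.22  0.255 0.264]
```

```bash
cat > sim.py <<'E'
from plan import *
from scipy.spatial.transform import Slerp
def track(q,p,Rm,verbose=True,n=None):
    T,Q=fk2(q,P);T0=T.copy();rv=(Q.inv()*R.from_matrix(Rm)).as_rotvec();n=n or int(max(np.linalg.norm(p-T)/.02,np.degrees(np.linalg.norm(rv))/4,1))
    Q0=Q
    for k in range(1,n+1):
        pt=T0+(p-T0)*k/n;Rt=(Q0*R.from_rotvec(rv*k/n)).as_matrix()
        for _ in range(4):
            e=-err(q,pt,Rt);J=np.array([(err(q+1e-5*np.eye(7)[i],pt,Rt)-err(q,pt,Rt))/1e-5 for i in range(7)]).T
            dq=J.T@np.linalg.solve(J@J.T+1e-5*np.eye(6),e);q=np.clip(q+np.clip(dq,-.2,.2),lo,hi)
    if verbose: print(n,np.round(q,2),'err',np.round(np.abs(err(q,p,Rm)).max(),4))
    return q
if __name__=='__main__':
    q0=arm.read_state()['joint_pos']
    for qA in ([.1,.3,-.32,2.1,3.1,.7,-1.7],[.5,.3,-.32,2.1,3.1,.7,-1.7],[.8,.3,-.5,2.1,3.1,.5,-1.5]):
        q=q0.copy()
        for s in np.linspace(.1,1,10):
            T,Q=fk2(q0+(np.array(qA)-q0)*s,P);q=track(q,T,Q.as_matrix(),False)
        print('A',np.round(q,2),np.round(T,3),np.round(Q.apply([1,0,0]),2))
        Rg=pit(MA,40,1);g=M+[0,0,.007]
        q=track(q,g+.019*Rg[:,0]-.06*Rg[:,0]+[0,0,.12],Rg)
        q=track(q,g+.019*Rg[:,0]-.06*Rg[:,0],Rg)
        q=track(q,g+.019*Rg[:,0],Rg)
        q=track(q,g+.019*Rg[:,0]+[0,0,.2],Rg)
        Rp=pit(th,40,1);l=L(.064,-.065,.118)+.019*Rp[:,0]
        q=track(q,l+[-.25,0,.15],Rp)
        q=track(q,l+[-.06,0,.05],Rp)
        q=track(q,l,Rp)
E
python3 sim.py
```

```text
A [ 0.1   0.3  -0.32  2.1   3.1   0.7  -1.7 ] [0.814 0.077 0.532] [ 0.99  0.11 -0.12]
33 [ 1.06  0.58 -0.08  2.32  4.64  0.79 -1.96] err 0.0
6 [ 1.04  0.84 -0.05  2.33  4.39  0.85 -1.6 ] err 0.0
2 [ 0.96  0.92 -0.06  2.29  4.26  0.85 -1.54] err 0.0
10 [ 1.02  0.51 -0.15  2.26  4.67  0.72 -2.13] err 0.0
18 [ 0.15  0.12 -0.3   2.51  3.09  0.6  -1.58] err 0.1341
11 [ 0.08  0.6  -0.24  2.45  3.03  0.78 -1.46] err 0.0
3 [ 0.07  0.73 -0.22  2.33  3.04  0.79 -1.44] err 0.0
A [ 0.36  0.29 -0.15  2.1   3.15  0.7  -1.79] [ 0.78  -0.247  0.532] [ 0.95 -0.28 -0.12]
24 [ 1.04  0.58 -0.05  2.32  4.64  0.8  -1.97] err 0.0
6 [ 1.02  0.84 -0.03  2.33  4.39  0.86 -1.6 ] err 0.0
2 [ 0.94  0.92 -0.05  2.29  4.27  0.87 -1.55] err 0.0
10 [ 1.    0.51 -0.12  2.26  4.67  0.73 -2.14] err 0.0
18 [ 0.14  0.12 -0.28  2.51  3.09  0.6  -1.59] err 0.1341
11 [ 0.07  0.6  -0.22  2.45  3.04  0.78 -1.47] err 0.0
3 [ 0.06  0.73 -0.21  2.33  3.05  0.79 -1.45] err 0.0
A [ 0.56  0.28 -0.19  2.1   3.26  0.5  -1.71] [ 0.727 -0.339  0.485] [ 0.89 -0.35 -0.29]
20 [ 1.22  0.6  -0.29  2.32  4.63  0.67 -1.95] err 0.0
6 [ 1.16  0.85 -0.22  2.33  4.36  0.73 -1.54] err 0.0
2 [ 1.07  0.93 -0.21  2.29  4.22  0.74 -1.46] err 0.0
10 [ 1.2   0.53 -0.39  2.26  4.68  0.59 -2.13] err 0.0004
18 [ 0.3   0.13 -0.46  2.51  3.04  0.61 -1.54] err 0.1341
11 [ 0.17  0.62 -0.37  2.45  2.95  0.79 -1.35] err 0.0
3 [ 0.15  0.75 -0.34  2.33  2.96  0.8  -1.32] err 0.0
```

```bash
cat > t3.py <<'E'
from sim import *
q0=arm.read_state()['joint_pos'];qA=np.array([.5,.3,-.32,2.1,3.1,.7,-1.7])
C=np.r_[np.load('top0.npy')[:290].reshape(-1,3)[::2],np.load('scene0.npy')[:, :400].reshape(-1,3)[::2]]
C=C[(C[:,2]>.01)&(C[:,2]<1)&(abs(C[:,1])<1)&(C[:,0]>.2)]
from scipy.spatial import cKDTree
kd=cKDTree(C);N=22
Ts=[];Rs=[]
for k in range(1,N+1):
    T,Q=fk2(q0+(qA-q0)*k/N,P);x=Q.apply([1,0,0]);Ts.append(T);Rs.append(Q.as_matrix())
    if k%3==0:print(np.round(T,2),np.round(x,2),np.round([kd.query(T-x*j)[0] for j in (0,.06,.12,.18,.24)],2))
rows(Ts[:8],Rs[:8])
E
python3 t3.py
```

```text
[ 0.5  -0.08  0.39] [ 0.08 -0.33 -0.94] [0.14 0.18 0.23 0.28 0.33]
[ 0.55 -0.2   0.42] [ 0.19 -0.59 -0.78] [0.15 0.18 0.23 0.27 0.32]
[ 0.6  -0.28  0.47] [ 0.34 -0.75 -0.57] [0.22 0.22 0.24 0.27 0.31]
[ 0.65 -0.32  0.52] [ 0.51 -0.78 -0.36] [0.27 0.26 0.27 0.28 0.31]
[ 0.7  -0.32  0.55] [ 0.68 -0.71 -0.19] [0.31 0.29 0.28 0.29 0.3 ]
[ 0.75 -0.3   0.56] [ 0.83 -0.55 -0.1 ] [0.3  0.29 0.28 0.28 0.29]
[ 0.78 -0.26  0.54] [ 0.93 -0.35 -0.1 ] [0.27 0.26 0.26 0.26 0.27]
{"dx": 0.4, "dy": 0.7, "dz": 3.9, "rx": -0.05, "ry": -0.12, "rz": 0.01, "fingers": F},
{"dx": 0.4, "dy": 1.5, "dz": 8.5, "rx": -0.10, "ry": -0.24, "rz": 0.03, "fingers": F},
{"dx": 0.0, "dy": 2.5, "dz": 13.0, "rx": -0.16, "ry": -0.35, "rz": 0.03, "fingers": F},
{"dx": -0.7, "dy": 3.6, "dz": 17.1, "rx": -0.23, "ry": -0.46, "rz": 0.04, "fingers": F},
{"dx": -1.8, "dy": 4.8, "dz": 21.0, "rx": -0.29, "ry": -0.57, "rz": 0.05, "fingers": F},
{"dx": -3.1, "dy": 6.1, "dz": 24.5, "rx": -0.36, "ry": -0.68, "rz": 0.05, "fingers": F},
{"dx": -4.6, "dy": 7.5, "dz": 27.6, "rx": -0.44, "ry": -0.78, "rz": 0.05, "fingers": F},
{"dx": -6.2, "dy": 9.0, "dz": 30.3, "rx": -0.52, "ry": -0.88, "rz": 0.05, "fingers": F},
```

Clear path; opening the gripper on the way.

servo_tool(increments=[{"dx": 0.4,"dy": 0.7,"dz": 3.9,"rx": -0.05,"ry": -0.12,"rz": 0.01,"fingers": 1},{"dx": 0.4,"dy": 1.5,"dz": 8.5,"rx": -0.1,"ry": -0.24,"rz": 0.03,"fingers": 0},{"dx": 0.0,"dy": 2.5,"dz": 13.0,"rx": -0.16,"ry": -0.35,"rz": 0.03,"fingers": -1},{"dx": -0.7,"dy": 3.6,"dz": 17.1,"rx": -0.23,"ry": -0.46,"rz": 0.04,"fingers": -1},{"dx": -1.8,"dy": 4.8,"dz": 21.0,"rx": -0.29,"ry": -0.57,"rz": 0.05,"fingers": -1},{"dx": -3.1,"dy": 6.1,"dz": 24.5,"rx": -0.36,"ry": -0.68,"rz": 0.05,"fingers": -1},{"dx": -4.6,"dy": 7.5,"dz": 27.6,"rx": -0.44,"ry": -0.78,"rz": 0.05,"fingers": -1},{"dx": -6.2,"dy": 9.0,"dz": 30.3,"rx": -0.52,"ry": -0.88,"rz": 0.05,"fingers": -1}])

```text
t: 9.05
eef_pos: [0.5769, -0.2557, 0.4474]
ee_rot: [0.1, 0.344, -0.489, 0.795]
force: [-1.1, 0.4, 0.1]
gripper_width: 0.0859
```

```bash
cat > t4.py <<'E'
from sim import *
show()
q0=arm.read_state()['joint_pos'];qA=np.array([.4,.3,-.25,2.1,3.1,.7,-1.7])
T0,Q0=fk2(q0,P);N=14
Ts=[];Rs=[]
for k in range(1,N+1):
    T,Q=fk2(q0+(qA-q0)*k/N,P);Ts.append(T);Rs.append(Q.as_matrix())
rows(Ts[:8],Rs[:8])
E
python3 t4.py
```

```text
t 9.05 q [ 0.126  0.175 -0.166  1.997  1.106  0.971 -1.658] p [ 0.5769 -0.2557  0.4474] loc [-0.0683 -0.3342  0.4474] F [-1.1  0.4  0.1] w 0.0859
[[0.284, 0.847, 0.45], [-0.71, 0.501, -0.495], [-0.645, -0.178, 0.743]]
{"dx": 0.8, "dy": -1.6, "dz": 3.3, "rx": -0.11, "ry": -0.08, "rz": -0.05, "fingers": F},
{"dx": 1.4, "dy": -1.1, "dz": 6.3, "rx": -0.20, "ry": -0.18, "rz": -0.04, "fingers": F},
{"dx": 1.8, "dy": -0.3, "dz": 9.1, "rx": -0.29, "ry": -0.28, "rz": -0.03, "fingers": F},
{"dx": 1.9, "dy": 0.8, "dz": 11.5, "rx": -0.38, "ry": -0.37, "rz": -0.01, "fingers": F},
{"dx": 1.8, "dy": 2.2, "dz": 13.6, "rx": -0.48, "ry": -0.45, "rz": 0.00, "fingers": F},
{"dx": 1.5, "dy": 3.8, "dz": 15.4, "rx": -0.58, "ry": -0.54, "rz": 0.02, "fingers": F},
{"dx": 1.2, "dy": 5.5, "dz": 16.7, "rx": -0.68, "ry": -0.62, "rz": 0.04, "fingers": F},
{"dx": 0.7, "dy": 7.4, "dz": 17.6, "rx": -0.78, "ry": -0.69, "rz": 0.06, "fingers": F},
```

Behaves as modelled (j5 = 1.11).

servo_tool(increments=[{"dx": 0.8,"dy": -1.2,"dz": 3.3,"rx": -0.11,"ry": -0.08,"rz": -0.05,"fingers": -1},{"dx": 1.4,"dy": -0.9,"dz": 6.3,"rx": -0.2,"ry": -0.18,"rz": -0.04,"fingers": -1},{"dx": 1.8,"dy": -0.3,"dz": 9.1,"rx": -0.29,"ry": -0.28,"rz": -0.03,"fingers": -1},{"dx": 1.9,"dy": 0.8,"dz": 11.5,"rx": -0.38,"ry": -0.37,"rz": -0.01,"fingers": -1},{"dx": 1.8,"dy": 2.2,"dz": 13.6,"rx": -0.48,"ry": -0.45,"rz": 0.0,"fingers": -1},{"dx": 1.5,"dy": 3.8,"dz": 15.4,"rx": -0.58,"ry": -0.54,"rz": 0.02,"fingers": -1},{"dx": 1.2,"dy": 5.5,"dz": 16.7,"rx": -0.68,"ry": -0.62,"rz": 0.04,"fingers": -1},{"dx": 0.7,"dy": 7.4,"dz": 17.6,"rx": -0.78,"ry": -0.69,"rz": 0.06,"fingers": -1}])

```text
t: 10.05
eef_pos: [0.7204, -0.3106, 0.5596]
ee_rot: [-0.361, 0.217, -0.306, 0.854]
force: [0.8, 0.6, -0.3]
gripper_width: 0.0854
```

```bash
cat > t5.py <<'E'
from sim import *
show()
import ik
D=load();r=fit();print(np.round(r.x,4),abs(r.fun).max())
q0=arm.read_state()['joint_pos'];T0,Q0=fk2(q0,P)
Rg=pit(MA,40,1);g=M+[0,0,.007];pre=g+.019*Rg[:,0]-.06*Rg[:,0]+[0,0,.07]
for w in ([.56,-.32,.35,-15],[.50,-.34,.25,0]):
    q0=track(q0,np.array(w[:3]),pit(np.radians(w[3]),40,1))
q0=track(q0,pre,Rg)
inc([.56,-.32,.35],pit(np.radians(-15),40,1)); inc(pre,Rg)
E
python3 t5.py
```

```text
t 10.05 q [ 0.186  0.241 -0.09   2.017  2.142  0.807 -1.548] p [ 0.7204 -0.3106  0.5596] loc [ 0.0721 -0.3966  0.5596] F [ 0.8  0.6 -0.3] w 0.0854
[[0.719, 0.366, 0.591], [-0.679, 0.552, 0.484], [-0.149, -0.749, 0.645]]
[ 2.8080e-01  6.3010e-01  4.6690e-01  3.0840e-01 -6.7200e-02  1.5105e+00
 -5.0000e-04 -8.7000e-03  8.0000e-03] 0.01548667871394243
16 [ 1.05  0.21 -0.51  2.28  4.1   0.24 -2.27] err 0.0
5 [ 1.21  0.42 -0.46  2.35  4.38  0.51 -2.07] err 0.0
6 [ 1.26  0.71 -0.36  2.33  4.49  0.62 -1.74] err 0.0
dx -7.77 dy 9.32 dz -23.46 rx -0.886 ry -0.249 rz 0.685  rows 6.1
dx -9.08 dy 20.88 dz -45.62 rx -1.044 ry -0.682 rz 0.817  rows 8.2
```

```bash
cat > t6.py <<'E'
from sim import *
st=arm.read_state()
Rg=pit(MA,40,1);g=M+[0,0,.007];pre=g+.019*Rg[:,0]-.06*Rg[:,0]+[0,0,.07]
for w in ([.56,-.32,.35,0,30],[.58,-.28,.35,5,25]):
    q0=st['joint_pos'].copy()
    Rw=pit(np.radians(w[3]),w[4],1);q0=track(q0,np.array(w[:3]),Rw);q0=track(q0,pre,Rg);inc(w[:3],Rw)
E
python3 t6.py
```

```text
17 [ 0.94  0.29 -0.2   2.29  4.38  0.69 -2.24] err 0.0
12 [ 1.05  0.67 -0.07  2.34  4.52  0.79 -1.8 ] err 0.0
dx -7.77 dy 9.32 dz -23.46 rx -0.922 ry -0.569 rz 0.605  rows 6.6
18 [ 0.86  0.32 -0.16  2.32  4.3   0.82 -2.11] err 0.0
13 [ 1.    0.67 -0.01  2.33  4.52  0.83 -1.81] err 0.0
dx -9.05 dy 12.26 dz -20.34 rx -0.910 ry -0.690 rz 0.554  rows 6.8
```

servo_tool(increments=[{"dx": -1.2,"dy": 1.5,"dz": -2.5,"rx": -0.12,"ry": -0.09,"rz": 0.07,"fingers": -1},{"dx": -2.4,"dy": 3,"dz": -5,"rx": -0.24,"ry": -0.18,"rz": 0.14,"fingers": -1},{"dx": -3.6,"dy": 4.5,"dz": -7.5,"rx": -0.36,"ry": -0.27,"rz": 0.21,"fingers": -1},{"dx": -4.8,"dy": 6.2,"dz": -10.2,"rx": -0.46,"ry": -0.35,"rz": 0.28,"fingers": -1},{"dx": -6,"dy": 7.8,"dz": -12.8,"rx": -0.58,"ry": -0.44,"rz": 0.35,"fingers": -1},{"dx": -7.2,"dy": 9.4,"dz": -15.4,"rx": -0.7,"ry": -0.53,"rz": 0.42,"fingers": -1},{"dx": -8.2,"dy": 10.9,"dz": -18,"rx": -0.81,"ry": -0.61,"rz": 0.49,"fingers": -1},{"dx": -9,"dy": 12.2,"dz": -20.3,"rx": -0.91,"ry": -0.69,"rz": 0.55,"fingers": -1}])

```text
t: 11.05
eef_pos: [0.5794, -0.2801, 0.3496]
ee_rot: [0.697, -0.122, -0.182, -0.683]
force: [0.7, 0.1, 0.6]
gripper_width: 0.0853
```

```bash
cat > t7.py <<'E'
from sim import *
show();q0=arm.read_state()['joint_pos']
Rg=pit(MA,40,1);g=M+[0,0,.007];pre=g+.019*Rg[:,0]-.06*Rg[:,0]+[0,0,.07]
q0=track(q0,pre,Rg);inc(pre,Rg)
s=snap('top','t7.png');p=cloud(s)
v,u=np.mgrid[0:400,0:640];hsv=cv2.cvtColor(s['image'],cv2.COLOR_RGB2HSV)
m=(u>400)&(u<445)&(v>205)&(v<252)&(p[...,2]>.03)&(p[...,2]<.042);print(m.sum(),rectfit(p[m]))
s=snap('scene','s7.png');p=cloud(s);cv2.imwrite('pics/s7c.png',cv2.resize(s['image'][60:260,300:560,::-1],None,fx=3,fy=3))
m=(u>350)&(u<395)&(v>140)&(v<175)&(p[...,2]>.031)&(p[...,2]<.041);print(m.sum(),rectfit(p[m]))
E
python3 t7.py
```

```text
t 11.05 q [ 0.803  0.328 -0.144  2.304  4.177  0.773 -2.024] p [ 0.5794 -0.2801  0.3496] loc [-0.0671 -0.3586  0.3496] F [0.7 0.1 0.6] w 0.0853
[[0.904, -0.419, -0.086], [0.078, -0.037, 0.996], [-0.421, -0.907, -0.001]]
13 [ 1.    0.67 -0.    2.33  4.52  0.84 -1.81] err 0.0
dx -1.64 dy 25.82 dz -6.39 rx -0.061 ry -0.098 rz 0.264  rows 4.3
76 (array([ 0.49523093, -0.33512146]), array([ 42.17251205, 112.51207733]), 75.816650390625)
259 (array([ 0.49275333, -0.3490271 ]), array([103.68505096,  63.36824036]), 10.83525562286377)
```

View pics/s7c.png

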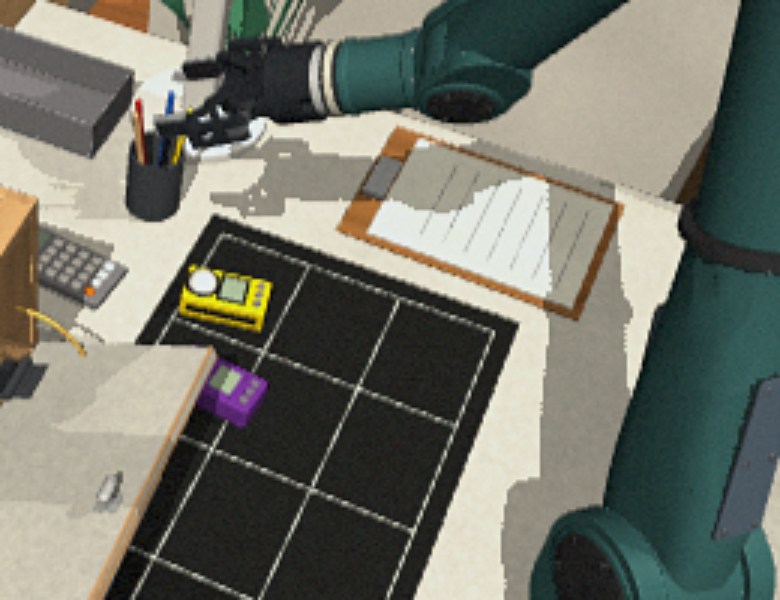

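servo_tool(increments=[{"dx": -0.4,"dy": 5,"dz": -1.2,"rx": -0.01,"ry": -0.02,"rz": 0.05,"fingers": -1},{"dx": -0.8,"dy": 10,"dz": -2.5,"rx": -0.02,"ry": -0.04,"rz": 0.1,"fingers": -1},{"dx": -1.2,"dy": 16,"dz": -3.9,"rx": -0.04,"ry": -0.06,"rz": 0.16,"fingers": -1},{"dx": -1.4,"dy": 21,"dz": -5.2,"rx": -0.05,"ry": -0.08,"rz": 0.21,"fingers": -1},{"dx": -1.6,"dy": 25.8,"dz": -6.4,"rx": -0.06,"ry": -0.1,"rz": 0.26,"fingers": -1},{"dx": -1.6,"dy": 25.8,"dz": -6.4,"rx": -0.06,"ry": -0.1,"rz": 0.26,"fingers": -1}])

```text
t: 11.9
eef_pos: [0.4642, -0.3546, 0.1216]
ee_rot: [0.684, -0.173, -0.305, -0.64]
force: [0.3, -0.4, 0.6]
gripper_width: 0.0856
```

```bash
sed -i 's/^M=.*/M=np.array([.4927,-.3487,.019]);MA=np.radians(11.3)/' ik.py; cat > t8.py <<'E'
from sim import *
show();q0=arm.read_state()['joint_pos']
Rg=pit(MA,40,1);g=M+[0,0,.007];t=g+.019*Rg[:,0]
inc(t-.06*Rg[:,0],Rg);inc(t,Rg); print(t)
s=snap('scene','s8.png');cv2.imwrite('pics/s8c.png',cv2.resize(s['image'][100:220,320:480,::-1],None,fx=4.8,fy=4.8))
E
python3 t8.py
```

```text
t 11.9 q [ 9.560e-01  6.830e-01 -4.000e-03  2.311e+00  4.414e+00  8.240e-01
 -1.759e+00] p [ 0.4642 -0.3546  0.1216] loc [-0.1861 -0.4269  0.1216] F [ 0.3 -0.4  0.6] w 0.0856
[[0.755, -0.627, -0.195], [0.153, -0.12, 0.981], [-0.638, -0.77, 0.005]]
dx 4.24 dy 5.47 dz -0.02 rx -0.005 ry 0.002 rz 0.006  rows 1.1
dx 10.24 dy 5.51 dz -0.03 rx -0.005 ry 0.002 rz 0.006  rows 1.9
[ 0.50697269 -0.34584803  0.01378704]
```

View pics/s8c.png

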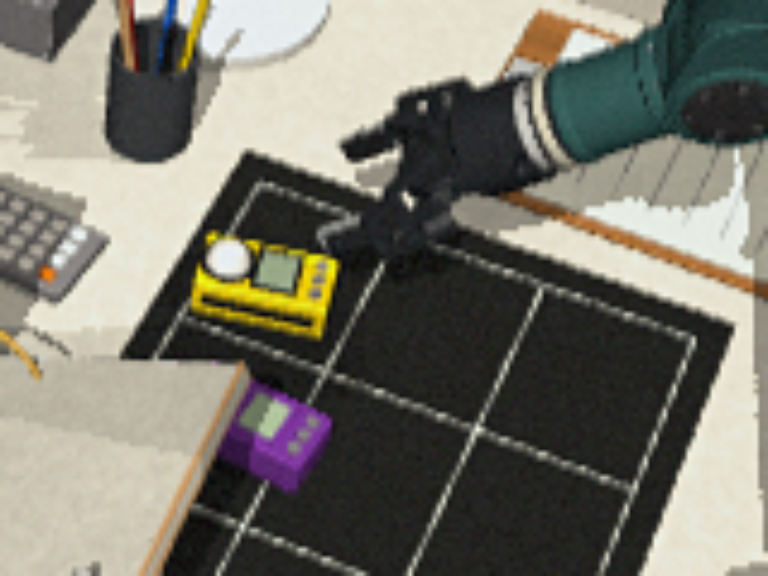

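servo_tool(increments=[{"dx": 2.2,"dy": 2.7,"dz": 0,"rx": 0,"ry": 0,"rz": 0,"fingers": -1},{"dx": 4.2,"dy": 5.4,"dz": 0,"rx": -0.005,"ry": 0,"rz": 0.006,"fingers": -1},{"dx": 6.2,"dy": 5.4,"dz": 0,"rx": -0.005,"ry": 0,"rz": 0.006,"fingers": -1},{"dx": 8.5,"dy": 5.4,"dz": 0,"rx": -0.005,"ry": 0,"rz": 0.006,"fingers": -1},{"dx": 10.2,"dy": 5.4,"dz": 0,"rx": -0.005,"ry": 0,"rz": 0.006,"fingers": -1},{"dx": 10.2,"dy": 5.4,"dz": 0,"rx": -0.005,"ry": 0,"rz": 0.006,"fingers": -1}])

```text
t: 12.7
eef_pos: [0.5096, -0.3431, 0.0176]
ee_rot: [0.687, -0.171, -0.307, -0.636]
force: [0.0, -0.2, -0.5]
gripper_width: 0.0856
```

```bash
sed -i 's/s8/s9/g' t8.py; python3 t8.py
```

```text
t 12.7 q [ 0.878  0.905 -0.023  2.263  4.183  0.874 -1.527] p [ 0.5096 -0.3431  0.0176] loc [-0.1401 -0.4179  0.0176] F [ 0.  -0.2 -0.5] w 0.0856
[[0.752, -0.626, -0.204], [0.156, -0.132, 0.979], [-0.64, -0.769, -0.001]]
dx -6.00 dy 0.47 dz -0.18 rx 0.007 ry 0.006 rz 0.004  rows 1.0
dx -0.00 dy 0.49 dz -0.21 rx 0.007 ry 0.006 rz 0.004  rows 0.1
[ 0.50697269 -0.34584803  0.01378704]
```

View pics/s9c.png

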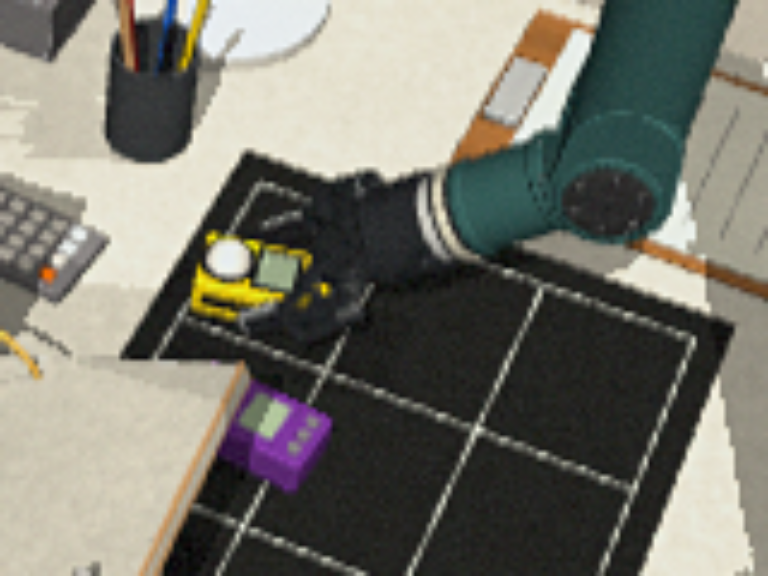

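servo_tool(increments=[{"dx": 0,"dy": 0.3,"dz": -0.2,"rx": 0,"ry": 0,"rz": 0,"fingers": -1},{"dx": 0,"dy": 0.3,"dz": -0.2,"rx": 0,"ry": 0,"rz": 0,"fingers": 0},{"dx": 0,"dy": 0.3,"dz": -0.2,"rx": 0,"ry": 0,"rz": 0,"fingers": 1},{"dx": 0,"dy": 0.3,"dz": -0.2,"rx": 0,"ry": 0,"rz": 0,"fingers": 1},{"dx": 0,"dy": 0.3,"dz": -0.2,"rx": 0,"ry": 0,"rz": 0,"fingers": 1},{"dx": 0,"dy": 0.3,"dz": -0.2,"rx": 0,"ry": 0,"rz": 0,"fingers": 1},{"dx": 0,"dy": 0.3,"dz": -0.2,"rx": 0,"ry": 0,"rz": 0,"fingers": 1}])

```text
t: 13.62
eef_pos: [0.5056, -0.3475, 0.0145]
ee_rot: [0.686, -0.173, -0.307, -0.636]
force: [-4.0, 0.2, 6.1]
gripper_width: 0.0553
```

```bash
cat > t9.py <<'E'
from sim import *
show();st=arm.read_state();q0=st['joint_pos']
Rm=R.from_quat(st['ee_rot']).as_matrix();h=Rm.T@(M-st['eef_pos']);print('meter in tool',h)
np.save('held.npy',h)
q=track(q0,st['eef_pos']+[0,0,.08],Rm)
Rp=pit(th,40,1);l=L(.064,-.065,.118)+.019*Rp[:,0]
for w in ([.56,-.27,.22,10],[.56,-.10,.32,3],[.60,-.0,.34,3]):
    q=track(q,np.array(w[:3]),pit(np.radians(w[3]),40,1));
q=track(q,l+[0,0,.02],Rp);q=track(q,l,Rp)
inc(st['eef_pos']+[0,0,.08],Rm);inc([.56,-.27,.22],pit(np.radians(10),40,1))
E
python3 t9.py
```

```text
t 13.625 q [ 0.885  0.91  -0.018  2.261  4.189  0.876 -1.526] p [ 0.5056 -0.3475  0.0145] loc [-0.1444 -0.422   0.0145] F [-4.   0.2  6.1] w 0.0553
[[0.751, -0.629, -0.201], [0.153, -0.13, 0.98], [-0.642, -0.767, -0.001]]
meter in tool [-0.012715    0.00479857  0.0013939 ]
3 [ 0.95  0.75 -0.07  2.25  4.42  0.78 -1.79] err 0.0
7 [ 0.81  0.47 -0.16  2.28  4.41  0.62 -2.09] err 0.0
9 [ 0.48  0.16 -0.26  2.4   3.93  0.34 -2.13] err 0.0
5 [ 0.07  0.14 -0.12  2.34  3.35  0.21 -1.77] err 0.0
12 [-0.08  0.68 -0.01  2.26  3.18  0.67 -1.63] err 0.0
1 [-0.08  0.72 -0.01  2.27  3.18  0.72 -1.63] err 0.0
dx -5.13 dy -6.13 dz -0.01 rx 0.000 ry -0.000 rz 0.000  rows 1.3
dx -7.91 dy -20.19 dz 6.47 rx 0.019 ry 0.020 rz 0.001  rows 3.6
```

servo_tool(increments=[{"dx": -1.3,"dy": -1.6,"dz": 0,"rx": 0,"ry": 0,"rz": 0,"fingers": 1},{"dx": -3,"dy": -3.6,"dz": 0,"rx": 0,"ry": 0,"rz": 0,"fingers": 1},{"dx": -5.1,"dy": -6.1,"dz": 0,"rx": 0,"ry": 0,"rz": 0,"fingers": 1},{"dx": -6,"dy": -10.8,"dz": 2.1,"rx": 0.01,"ry": 0.01,"rz": 0,"fingers": 1},{"dx": -7,"dy": -15.5,"dz": 4.3,"rx": 0.01,"ry": 0.01,"rz": 0,"fingers": 1},{"dx": -7.9,"dy": -20.2,"dz": 6.5,"rx": 0.02,"ry": 0.02,"rz": 0,"fingers": 1},{"dx": -7.9,"dy": -20.2,"dz": 6.5,"rx": 0.02,"ry": 0.02,"rz": 0,"fingers": 1}])

```text
t: 14.5
eef_pos: [0.5625, -0.2648, 0.2227]
ee_rot: [0.685, -0.179, -0.3, -0.64]
force: [-0.3, -1.1, -4.5]
gripper_width: 0.0549
```

```bash
cat > t10.py <<'E'
from sim import *
show();st=arm.read_state();q0=st['joint_pos']
Rp=pit(th,40,1);l=L(.064,-.065,.118)+.019*Rp[:,0];print(l)
for ws in ([[.58,-.13,.33],[.60,.0,.32],l+[-.09,-.005,.055]],[[.60,-.13,.32],[.64,.0,.30],l+[-.06,-.003,.03]]):
    q=q0.copy();print()
    for w in ws: q=track(q,np.array(w),Rp)
    q=track(q,l+[0,0,.01],Rp);q=track(q,l,Rp)
inc([.58,-.13,.33],Rp)
inc([.60,-.13,.32],Rp)
s=snap('scene','s10.png');cv2.imwrite('pics/s10c.png',cv2.resize(s['image'][60:260,220:480,::-1],None,fx=3,fy=3))
E
python3 t10.py
```

```text
t 14.5 q [ 0.752  0.465 -0.129  2.3    4.285  0.614 -1.99 ] p [ 0.5625 -0.2648  0.2227] loc [-0.0832 -0.3425  0.2227] F [-0.3 -1.1 -4.5] w 0.0549
[[0.756, -0.628, -0.182], [0.139, -0.117, 0.983], [-0.639, -0.769, -0.001]]
[0.70929145 0.02085748 0.10578704]

8 [ 0.55  0.18 -0.28  2.34  4.13  0.33 -2.28] err 0.0
6 [ 0.02  0.18 -0.06  2.36  3.34  0.27 -1.75] err 0.0
8 [-0.08  0.56  0.01  2.44  3.2   0.74 -1.64] err 0.0
5 [-0.09  0.7   0.01  2.26  3.19  0.69 -1.64] err 0.0
1 [-0.09  0.72  0.01  2.26  3.19  0.71 -1.64] err 0.0

8 [ 0.51  0.22 -0.25  2.31  4.04  0.33 -2.2 ] err 0.0
6 [-0.04  0.27 -0.    2.3   3.35  0.31 -1.77] err 0.0
8 [-0.13  0.63  0.06  2.39  3.22  0.75 -1.69] err 0.0
3 [-0.13  0.7   0.06  2.26  3.22  0.69 -1.69] err 0.0
1 [-0.13  0.72  0.06  2.26  3.22  0.72 -1.69] err 0.0
dx -3.66 dy -10.93 dz 12.93 rx 0.084 ry 0.099 rz 0.005  rows 2.8
dx -1.51 dy -11.42 dz 12.57 rx 0.084 ry 0.099 rz 0.005  rows 2.7
```

View pics/s10c.png

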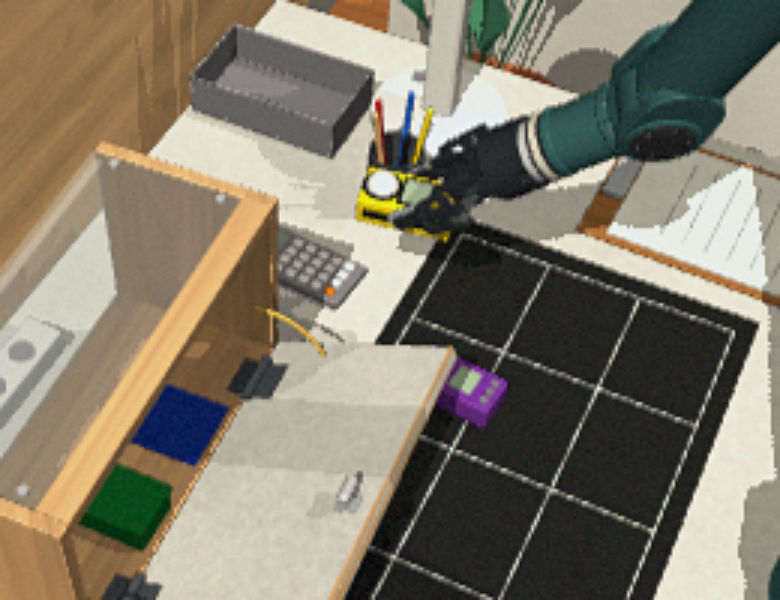

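```bash
cat > t11.py <<'E'
from sim import *
st=arm.read_state();q0=st['joint_pos']
Rp=pit(th,40,1);l=L(.064,-.065,.118)+.019*Rp[:,0]
q=q0.copy()
for w in [[.55,-.12,.31],[.56,.01,.29],l+[-.10,-.005,.065],l+[-.06,-.003,.03],l+[0,0,.01]]: q=track(q,np.array(w),Rp)
inc([.55,-.12,.31],Rp);inc([.56,.01,.29],Rp)
E
python3 t11.py
```

```text
8 [ 0.52  0.17 -0.23  2.41  3.99  0.39 -2.13] err 0.0
6 [ 0.02  0.2  -0.09  2.46  3.21  0.39 -1.64] err 0.0
6 [-0.03  0.54 -0.06  2.46  3.15  0.72 -1.59] err 0.0
2 [-0.04  0.64 -0.06  2.38  3.15  0.75 -1.58] err 0.0
3 [-0.04  0.7  -0.06  2.26  3.15  0.69 -1.58] err 0.0
dx -4.57 dy -7.89 dz 14.65 rx 0.081 ry 0.096 rz -0.000  rows 2.8
dx -0.76 dy -8.47 dz 27.26 rx 0.081 ry 0.096 rz -0.000  rows 4.6
```

servo_tool(increments=[{"dx": -1.5,"dy": -2.6,"dz": 4.8,"rx": 0.03,"ry": 0.03,"rz": 0,"fingers": 1},{"dx": -3,"dy": -5.2,"dz": 9.7,"rx": 0.05,"ry": 0.06,"rz": 0,"fingers": 1},{"dx": -4.5,"dy": -7.9,"dz": 14.6,"rx": 0.08,"ry": 0.1,"rz": 0,"fingers": 1},{"dx": -3.3,"dy": -8.1,"dz": 18.8,"rx": 0.08,"ry": 0.1,"rz": 0,"fingers": 1},{"dx": -2,"dy": -8.3,"dz": 23,"rx": 0.08,"ry": 0.1,"rz": 0,"fingers": 1},{"dx": -0.8,"dy": -8.4,"dz": 27.2,"rx": 0.08,"ry": 0.1,"rz": 0,"fingers": 1},{"dx": -0.8,"dy": -8.4,"dz": 27.2,"rx": 0.08,"ry": 0.1,"rz": 0,"fingers": 1}])

```text
t: 15.42
eef_pos: [0.5584, 0.0117, 0.2863]
ee_rot: [0.67, -0.226, -0.262, -0.656]
force: [-0.9, 0.3, -3.5]
gripper_width: 0.0555
```

```bash
cat > t12.py <<'E'
from sim import *
show();st=arm.read_state();q0=st['joint_pos']
s=snap('scene','s12.png');p=cloud(s);cv2.imwrite('pics/s12c.png',cv2.resize(s['image'][80:280,180:420,::-1],None,fx=3.2,fy=3))
hsv=cv2.cvtColor(s['image'],cv2.COLOR_RGB2HSV)
Rm=R.from_quat(st['ee_rot']).as_matrix();c=st['eef_pos']+Rm@np.load('held.npy');print('pred meter centre',c)
m=(hsv[...,0]>20)&(hsv[...,0]<35)&(hsv[...,1]>150)&(np.linalg.norm(p-c,axis=-1)<.08)
Q=p[m];Q=Q[Q[:,2]>np.percentile(Q[:,2],40)];print(len(Q),Q.mean(0),np.percentile(Q[:,2],[5,50,95]))
A=np.c_[Q[:,:2],np.ones(len(Q))]
for _ in range(5):
    k=np.linalg.lstsq(A,Q[:,2],rcond=None)[0];rr=abs(A@k-Q[:,2]);ok=rr<np.median(rr)*2.5;Q=Q[ok];A=A[ok]
print('face slope',k)
g=(hsv[...,0]>90)
F=p[(np.linalg.norm(p-c,axis=-1)<.07)&(p[...,2]>c[2]+.011)&(p[...,2]<c[2]+.023)];print('face rect',rectfit(F))
t=snap('top','t12.png');p=cloud(t);F=p[(np.linalg.norm(p-c,axis=-1)<.07)&(p[...,2]>c[2]+.011)&(p[...,2]<c[2]+.023)];print('top face',len(F),rectfit(F) if len(F) else 0)
E
python3 t12.py
```

```text
t 15.425 q [-0.075  0.197 -0.069  2.501  2.958  0.427 -1.449] p [0.5584 0.0117 0.2863] loc [-0.0726 -0.0661  0.2863] F [-0.9  0.3 -3.5] w 0.0555
[[0.76, -0.647, -0.056], [0.042, -0.037, 0.998], [-0.648, -0.762, -0.001]]
pred meter centre [0.54554452 0.01242791 0.29083721]
113 [0.56109298 0.01373693 0.30962253] [0.3064756  0.30890988 0.31164493]
face slope [-0.03156097 -0.01373988  0.32688808]
face rect (array([0.54961401, 0.01210727]), array([95.14167023, 81.98271942]), 6.003737449645996)
top face 425 (array([0.55277753, 0.00818784]), array([86.44231415, 79.54197693]), 0.5759699940681458)
```

View pics/s12c.png

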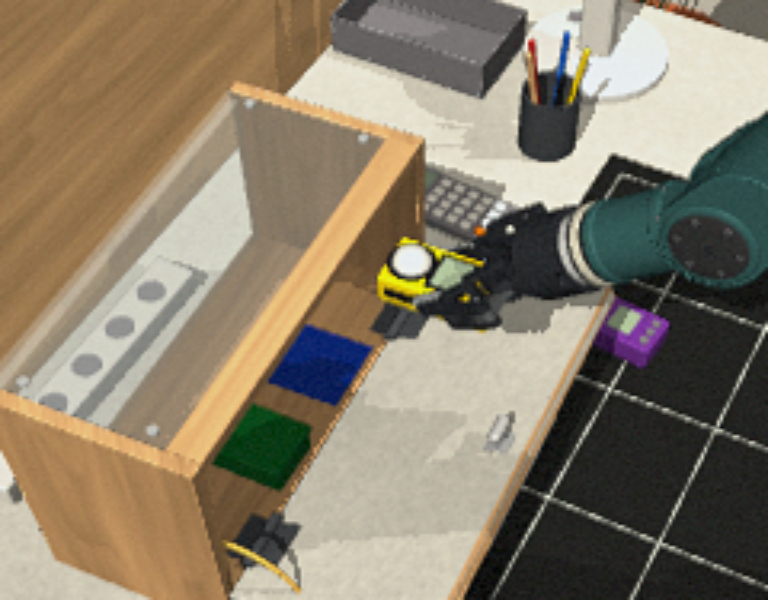

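```bash
cat > t13.py <<'E'
from sim import *
st=arm.read_state();show()
Rp=pit(th,39.94,1);h=np.load('held.npy')
for x,z in [(-.05,.20),(0.0,.16),(.04,.128),(.064,.118),(.064,.112),(.064,.110)]:
    t=L(x,-.065,z)-Rp@h;inc(t,Rp)
c=st['eef_pos']+R.from_quat(st['ee_rot']).apply(h);print('meter loc',LR.T@(c-LO),'F',st['force'])
E
python3 t13.py
```

```text
t 15.525 q [-0.068  0.196 -0.067  2.501  2.96   0.428 -1.45 ] p [0.5588 0.007  0.2872] loc [-0.0725 -0.0709  0.2872] F [-0.8 -0.2 -3.9] w 0.0551
[[0.762, -0.646, -0.048], [0.035, -0.032, 0.999], [-0.646, -0.763, -0.001]]
dx 8.62 dy 4.71 dz 0.48 rx -0.002 ry -0.005 rz -0.006  rows 1.6
dx 15.02 dy 4.53 dz 0.52 rx -0.002 ry -0.005 rz -0.006  rows 2.5
dx 20.14 dy 4.39 dz 0.54 rx -0.002 ry -0.005 rz -0.006  rows 3.3
dx 22.62 dy 3.60 dz 0.56 rx -0.002 ry -0.005 rz -0.006  rows 3.7
dx 23.00 dy 4.06 dz 0.56 rx -0.002 ry -0.005 rz -0.006  rows 3.7
dx 23.13 dy 4.21 dz 0.56 rx -0.002 ry -0.005 rz -0.006  rows 3.8
meter loc [-0.08527678 -0.06942235  0.2917431 ] F [-0.79664758 -0.18490487 -3.91192532]
```

servo_tool(increments=[{"dx": 4.3,"dy": 2.4,"dz": 0.3,"rx": 0,"ry": 0,"rz": 0,"fingers": 1},{"dx": 8.6,"dy": 4.7,"dz": 0.5,"rx": 0,"ry": 0,"rz": 0,"fingers": 1},{"dx": 11.8,"dy": 4.6,"dz": 0.5,"rx": 0,"ry": 0,"rz": 0,"fingers": 1},{"dx": 15,"dy": 4.5,"dz": 0.5,"rx": 0,"ry": 0,"rz": 0,"fingers": 1},{"dx": 17.6,"dy": 4.4,"dz": 0.5,"rx": 0,"ry": 0,"rz": 0,"fingers": 1},{"dx": 20.1,"dy": 4.2,"dz": 0.5,"rx": 0,"ry": 0,"rz": 0,"fingers": 1},{"dx": 22.6,"dy": 3.6,"dz": 0.5,"rx": 0,"ry": 0,"rz": 0,"fingers": 1},{"dx": 22.6,"dy": 3.6,"dz": 0.5,"rx": 0,"ry": 0,"rz": 0,"fingers": 1}])

```text
t: 16.52
eef_pos: [0.7114, 0.015, 0.1155]
ee_rot: [0.67, -0.228, -0.255, -0.659]
force: [-0.5, -0.1, -2.4]
gripper_width: 0.0555
```

```bash
python3 t13.py; python3 - <<'E'
from m import *
s=snap('scene','s13.png');cv2.imwrite('pics/s13c.png',cv2.resize(s['image'][130:260,200:360,::-1],None,fx=4.8,fy=4.6))
t=snap('top','t13.png');cv2.imwrite('pics/t13c.png',cv2.resize(t['image'][110:230,250:400,::-1],None,fx=5,fy=5))
E
```

```text
t 16.525 q [ 0.038  0.701 -0.193  2.282  2.939  0.723 -1.365] p [0.7114 0.015  0.1155] loc [ 0.0803 -0.0709  0.1155] F [-0.5 -0.1 -2.4] w 0.0555
[[0.766, -0.642, -0.042], [0.031, -0.028, 0.999], [-0.643, -0.766, -0.002]]
dx -14.15 dy 1.42 dz 0.31 rx -0.006 ry -0.010 rz -0.001  rows 2.3
dx -7.75 dy 1.27 dz 0.37 rx -0.006 ry -0.010 rz -0.001  rows 1.3
dx -2.63 dy 1.15 dz 0.42 rx -0.006 ry -0.010 rz -0.001  rows 0.5
dx -0.14 dy 0.38 dz 0.45 rx -0.006 ry -0.010 rz -0.001  rows 0.1
dx 0.24 dy 0.84 dz 0.45 rx -0.006 ry -0.010 rz -0.001  rows 0.2
dx 0.37 dy 0.99 dz 0.45 rx -0.006 ry -0.010 rz -0.001  rows 0.2
meter loc [ 0.0675132  -0.06937188  0.11998704] F [-0.54040031 -0.10889821 -2.35061836]
```

View pics/s13c.png

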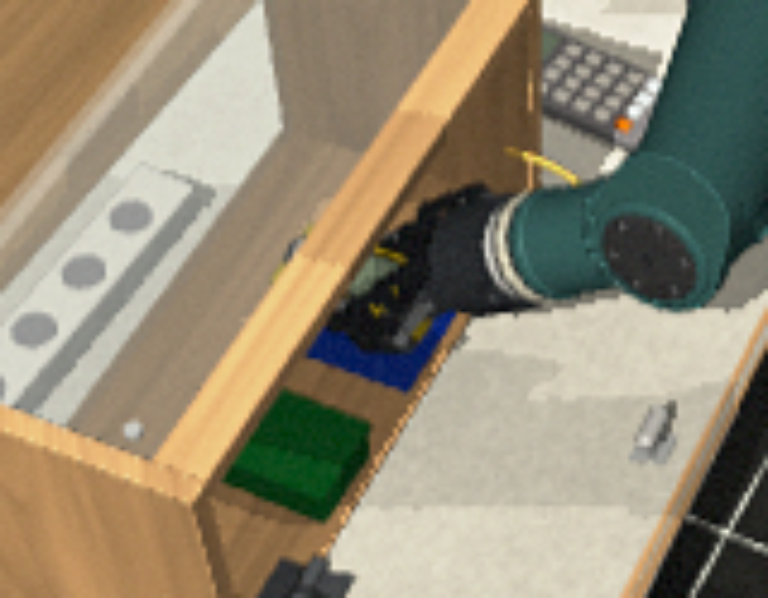

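View pics/t13c.png

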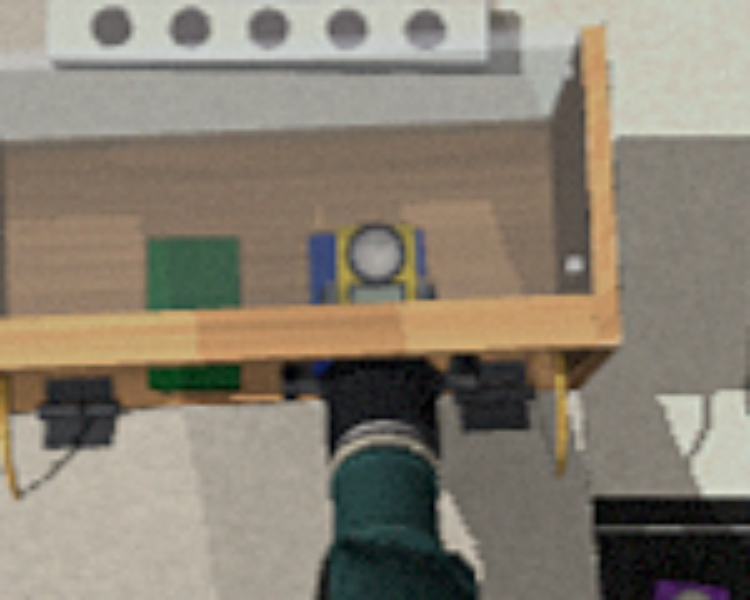

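servo_tool(increments=[{"dx": 0,"dy": 0.2,"dz": 0.2,"rx": 0,"ry": -0.01,"rz": 0,"fingers": 1},{"dx": 0.1,"dy": 0.5,"dz": 0.4,"rx": 0,"ry": -0.01,"rz": 0,"fingers": 1},{"dx": 0.2,"dy": 0.8,"dz": 0.45,"rx": 0,"ry": -0.01,"rz": 0,"fingers": 1},{"dx": 0.2,"dy": 0.8,"dz": 0.45,"rx": 0,"ry": -0.01,"rz": 0,"fingers": 1}])

```text
t: 17.12
eef_pos: [0.7057, 0.0236, 0.1091]
ee_rot: [0.669, -0.223, -0.261, -0.659]
force: [-0.4, 0.4, -3.8]
gripper_width: 0.0552
```

```bash
python3 t13.py
```

```text
t 17.125 q [ 0.036  0.713 -0.204  2.293  2.949  0.745 -1.371] p [0.7057 0.0236 0.1091] loc [ 0.0751 -0.0621  0.1091] F [-0.4  0.4 -3.8] w 0.0552
[[0.765, -0.642, -0.055], [0.046, -0.031, 0.998], [-0.643, -0.766, 0.005]]
dx -14.15 dy 0.60 dz -0.36 rx -0.003 ry 0.005 rz -0.001  rows 2.3
dx -7.75 dy 0.45 dz -0.39 rx -0.003 ry 0.005 rz -0.001  rows 1.2
dx -2.63 dy 0.33 dz -0.42 rx -0.003 ry 0.005 rz -0.001  rows 0.4
dx -0.15 dy -0.45 dz -0.43 rx -0.003 ry 0.005 rz -0.001  rows 0.1
dx 0.24 dy 0.01 dz -0.43 rx -0.003 ry 0.005 rz -0.001  rows 0.1
dx 0.36 dy 0.16 dz -0.43 rx -0.003 ry 0.005 rz -0.001  rows 0.1
meter loc [ 0.06225935 -0.06074018  0.11364703] F [-0.42872955  0.36283562 -3.75068025]
```

servo_tool(increments=[{"dx": 0.2,"dy": 0.1,"dz": -0.2,"rx": 0,"ry": 0,"rz": 0,"fingers": 1},{"dx": 0.3,"dy": 0.2,"dz": -0.2,"rx": 0,"ry": 0,"rz": 0,"fingers": 1},{"dx": 0.3,"dy": 0.2,"dz": -0.2,"rx": 0,"ry": 0,"rz": 0,"fingers": 1}])

```text
t: 17.5
eef_pos: [0.7077, 0.0208, 0.1067]
ee_rot: [0.669, -0.222, -0.259, -0.66]
force: [-1.7, -0.8, 2.4]
gripper_width: 0.0553
```

```bash
python3 t13.py
```

```text
t 17.5 q [ 0.041  0.72  -0.203  2.291  2.955  0.751 -1.371] p [0.7077 0.0208 0.1067] loc [ 0.077  -0.0649  0.1067] F [-1.7 -0.8  2.4] w 0.0553
[[0.767, -0.64, -0.054], [0.045, -0.031, 0.999], [-0.641, -0.768, 0.005]]
dx -14.45 dy 0.50 dz -0.09 rx -0.003 ry 0.004 rz 0.002  rows 2.3
dx -8.05 dy 0.36 dz -0.12 rx -0.003 ry 0.004 rz 0.002  rows 1.3
dx -2.93 dy 0.26 dz -0.13 rx -0.003 ry 0.004 rz 0.002  rows 0.5
dx -0.45 dy -0.51 dz -0.14 rx -0.003 ry 0.004 rz 0.002  rows 0.1
dx -0.06 dy -0.05 dz -0.14 rx -0.003 ry 0.004 rz 0.002  rows 0.0
dx 0.07 dy 0.10 dz -0.15 rx -0.003 ry 0.004 rz 0.002  rows 0.0
meter loc [ 0.0641303  -0.06358238  0.11120292] F [-1.74408855 -0.77876217  2.4314062 ]
```

servo_tool(increments=[{"dx": 0,"dy": 0,"dz": 0,"rx": 0,"ry": 0,"rz": 0,"fingers": 0.2},{"dx": 0,"dy": 0,"dz": 0,"rx": 0,"ry": 0,"rz": 0,"fingers": -0.2},{"dx": 0,"dy": 0,"dz": 0,"rx": 0,"ry": 0,"rz": 0,"fingers": -0.6},{"dx": 0,"dy": 0,"dz": 0,"rx": 0,"ry": 0,"rz": 0,"fingers": -0.9},{"dx": 0,"dy": 0,"dz": 0,"rx": 0,"ry": 0,"rz": 0,"fingers": -0.9},{"dx": 0,"dy": 0,"dz": 0,"rx": 0,"ry": 0,"rz": 0,"fingers": -0.9}])

```text
t: 18.25
eef_pos: [0.7074, 0.0215, 0.106]
ee_rot: [0.669, -0.223, -0.26, -0.659]
force: [0.7, -0.6, 0.1]
gripper_width: 0.0811
```

```bash
python3 - <<'E'
from m import *
show()
s=snap('scene','s14.png');cv2.imwrite('pics/s14c.png',cv2.resize(s['image'][130:260,200:360,::-1],None,fx=4.8,fy=4.6))
t=snap('top','t14.png');cv2.imwrite('pics/t14c.png',cv2.resize(t['image'][110:230,250:400,::-1],None,fx=5,fy=5))
E
```

```text
t 18.25 q [ 0.041  0.721 -0.204  2.29   2.955  0.75  -1.372] p [0.7074 0.0215 0.106 ] loc [ 0.0767 -0.0643  0.106 ] F [ 0.7 -0.6  0.1] w 0.0811
[[0.765, -0.641, -0.055], [0.046, -0.031, 0.998], [-0.642, -0.767, 0.005]]
```

View pics/t14c.png

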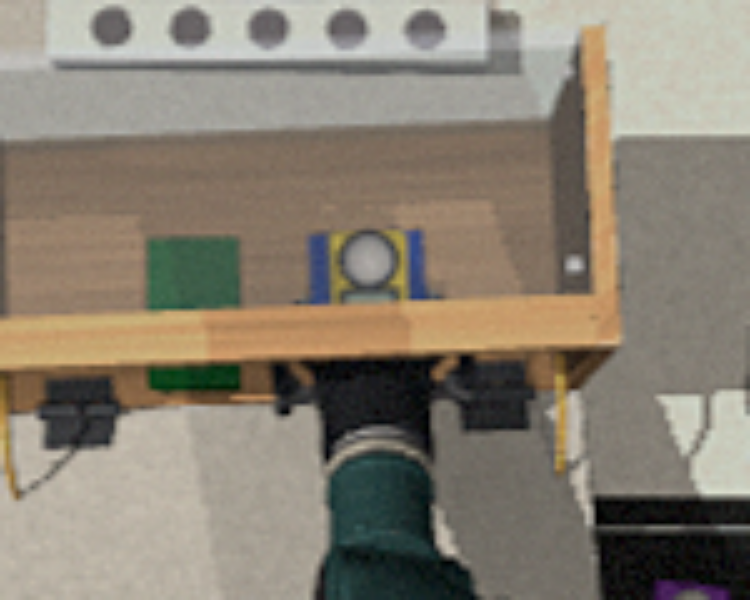

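```bash
cat > t15.py <<'E'
from sim import *
st=arm.read_state();q=st['joint_pos'].copy();Rm=R.from_quat(st['ee_rot']).as_matrix();T=st['eef_pos']
for d in (.05,.1,.14,.15): q=track(q,T-Rm[:,0]*d,Rm)
w=T-Rm[:,0]*.15
q1=track(q,w+[-.02,0,.1],Rm)
print(LR.T@(w-LO))
inc(w+[-.02,0,.1],Rm)
E
python3 t15.py
```

```text
2 [ 0.11  0.65 -0.25  2.36  3.04  0.73 -1.41] err 0.0
2 [ 0.13  0.56 -0.26  2.43  3.04  0.71 -1.43] err 0.0
2 [ 0.14  0.48 -0.27  2.49  3.04  0.68 -1.44] err 0.0
1 [ 0.15  0.46 -0.28  2.5   3.04  0.68 -1.44] err 0.0
5 [ 0.22  0.19 -0.32  2.45  3.08  0.36 -1.51] err 0.0
[-0.03838045 -0.06511064  0.20232944]
dx -22.95 dy -6.38 dz 0.16 rx 0.000 ry 0.000 rz -0.000  rows 3.8
```

servo_tool(increments=[{"dx": -1,"dy": 0,"dz": 0,"rx": 0,"ry": 0,"rz": 0,"fingers": -0.9},{"dx": -3,"dy": 0,"dz": 0,"rx": 0,"ry": 0,"rz": 0,"fingers": -0.9},{"dx": -6,"dy": 0,"dz": 0,"rx": 0,"ry": 0,"rz": 0,"fingers": -0.9},{"dx": -9,"dy": 0,"dz": 0,"rx": 0,"ry": 0,"rz": 0,"fingers": -0.9},{"dx": -12,"dy": 0,"dz": 0,"rx": 0,"ry": 0,"rz": 0,"fingers": -0.9},{"dx": -15,"dy": 0,"dz": 0,"rx": 0,"ry": 0,"rz": 0,"fingers": -0.9},{"dx": -19,"dy": -3,"dz": 0,"rx": 0,"ry": 0,"rz": 0,"fingers": 0},{"dx": -23,"dy": -6.4,"dz": 0,"rx": 0,"ry": 0,"rz": 0,"fingers": 1}])

```text
t: 19.35
eef_pos: [0.5697, 0.0127, 0.3035]
ee_rot: [0.669, -0.223, -0.261, -0.659]
force: [0.9, -0.4, 0.8]
gripper_width: 0.0468
```

```bash
cat > chk.py <<'E'
from m import *
import sys
n=sys.argv[1];show()
s=snap('scene','s%s.png'%n);p=cloud(s);cv2.imwrite('pics/s%sc.png'%n,cv2.resize(s['image'][110:280,180:400,::-1],None,fx=3.6,fy=3.5))
hsv=cv2.cvtColor(s['image'],cv2.COLOR_RGB2HSV);q=(p-LO)@LR
y=(hsv[...,0]>20)&(hsv[...,0]<35)&(hsv[...,1]>140)&(hsv[...,2]>90)
m=y&(q[...,0]>-.02)&(q[...,0]<.15)&(abs(q[...,1]+.065)<.06)&(q[...,2]<.16)
Q=q[m];print(len(Q),Q.min(0),Q.max(0),'top z',np.percentile(Q[:,2],[50,90]))
F=Q[abs(Q[:,2]-.128)<.006]
if len(F)>5: print('face',len(F),rectfit(F))
t=snap('top','t%s.png'%n);cv2.imwrite('pics/t%sc.png'%n,cv2.resize(t['image'][110:230,250:400,::-1],None,fx=5,fy=5))
q=(cloud(t)-LO)@LR
m=(q[...,0]<-.03)&(q[...,0]>-.19)&(q[...,1]>.12)&(q[...,1]<.19)&(q[...,2]>.08)&(q[...,2]<.3)
Q=q[m];k=np.polyfit(Q[:,0],Q[:,2],1);print('phi',np.pi/2-np.arctan(-k[0]))
E
python3 chk.py 16
```

```text
t 19.35 q [ 0.061  0.178 -0.217  2.459  2.877  0.375 -1.361] p [0.5697 0.0127 0.3035] loc [-0.0613 -0.0657  0.3035] F [ 0.9 -0.4  0.8] w 0.0468
[[0.764, -0.643, -0.055], [0.045, -0.031, 0.998], [-0.644, -0.765, 0.005]]
221 [ 0.01029259 -0.09401323  0.09587496] [ 0.0810891  -0.0346788   0.13440602] top z [0.12684821 0.1307694 ]
face 156 (array([ 0.04131755, -0.06465158]), array([60.33006287, 60.92053223]), 87.03343200683594)
phi 1.1478385660736605
```

View pics/s16c.png

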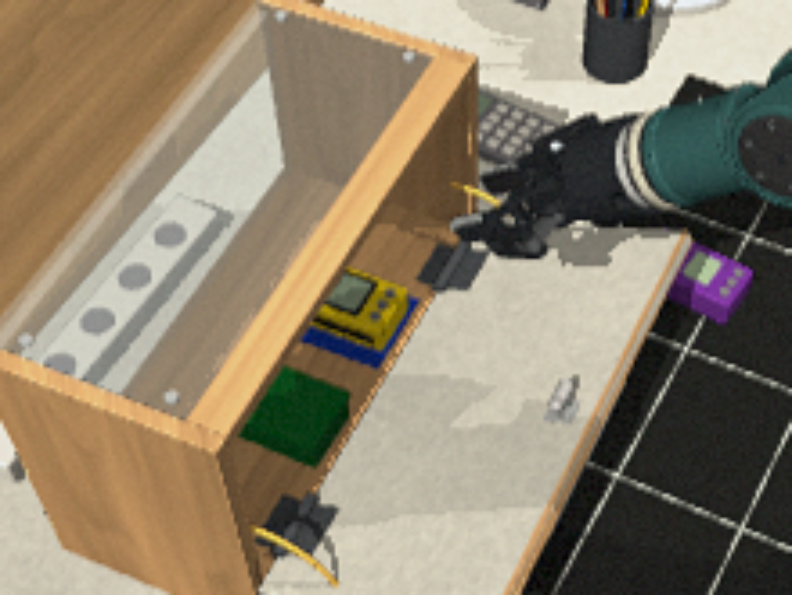

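```bash
cat > t17.py <<'E'
from sim import *
q0=arm.read_state()['joint_pos']
for roll in range(0,360,45):
    Rm=(R.from_matrix(tool(LR@[0,1,0],[0,0,1]))*R.from_euler('x',roll,degrees=True)).as_matrix()
    o=iks(L(-.19,-.15,.12),Rm,30,roll)
    o=sorted(o,key=lambda q:np.abs(q-q0).max())
    print(roll,len(o),[list(np.round(q,2)) for q in o[:2]])
E
python3 t17.py
```

```text
0 20 [[np.float64(1.39), np.float64(1.68), np.float64(-1.27), np.float64(1.94), np.float64(0.1), np.float64(1.11), np.float64(1.79)], [np.float64(1.39), np.float64(1.68), np.float64(-1.27), np.float64(1.94), np.float64(0.1), np.float64(1.11), np.float64(1.79)]]
45 10 [[np.float64(1.39), np.float64(1.68), np.float64(-1.27), np.float64(1.94), np.float64(0.1), np.float64(1.11), np.float64(1.0)], [np.float64(1.39), np.float64(1.68), np.float64(-1.27), np.float64(1.94), np.float64(0.1), np.float64(1.11), np.float64(1.0)]]
90 9 [[np.float64(1.39), np.float64(1.68), np.float64(-1.27), np.float64(1.94), np.float64(0.1), np.float64(1.11), np.float64(0.22)], [np.float64(1.16), np.float64(1.3), np.float64(-0.78), np.float64(1.94), np.float64(-0.43), np.float64(1.21), np.float64(0.86)]]
135 14 [[np.float64(1.39), np.float64(1.68), np.float64(-1.27), np.float64(1.94), np.float64(0.1), np.float64(1.11), np.float64(-0.57)], [np.float64(1.39), np.float64(1.68), np.float64(-1.27), np.float64(1.94), np.float64(0.1), np.float64(1.11), np.float64(-0.57)]]
180 14 [[np.float64(1.28), np.float64(1.44), np.
[... 320 characters left out ...]
 np.float64(1.13), np.float64(-1.8)], [np.float64(1.18), np.float64(1.32), np.float64(-0.81), np.float64(1.94), np.float64(-0.4), np.float64(1.2), np.float64(-1.53)]]
270 8 [[np.float64(1.0), np.float64(1.18), np.float64(-0.52), np.float64(1.94), np.float64(-0.6), np.float64(1.34), np.float64(-2.05)], [np.float64(0.79), np.float64(1.11), np.float64(-0.23), np.float64(1.94), np.float64(-0.75), np.float64(1.5), np.float64(-1.84)]]
315 14 [[np.float64(1.07), np.float64(1.22), np.float64(-0.63), np.float64(1.94), np.float64(-0.54), np.float64(1.29), np.float64(-2.92)], [np.float64(0.77), np.float64(1.1), np.float64(-0.2), np.float64(1.94), np.float64(-0.76), np.float64(1.52), np.float64(-2.61)]]
```

```bash
cat > t18.py <<'E'
from sim import *
q0=arm.read_state()['joint_pos']
for roll in (225,240,255,270):
    Rm=(R.from_matrix(tool(LR@[0,1,0],[0,0,1]))*R.from_euler('x',roll,degrees=True)).as_matrix()
    qh,e=near(L(-.2,-.30,.28),Rm,np.array([.9,.9,-.4,1.94,-.65,1.4,-1.7]));print('roll',roll,np.round(qh,2),round(e,4))
    q=qh.copy()
    q=track(q,L(-.19,-.28,.115),Rm);q=track(q,L(-.181,-.16,.115),Rm)
    for ph in (1.15,.9,.6,.3,.1,0):
        q=track(q,L(-.185*np.sin(ph)-.03*np.cos(ph),-.16,.09+.185*np.cos(ph)-.03*np.sin(ph)),Rm)
E
python3 t18.py
```

```text
roll 225 [ 1.13  0.95 -0.52  1.76 -0.59  1.73 -1.45] 0.0
8 [ 1.07  1.19 -0.47  1.72 -0.51  1.57 -1.34] err 0.0
6 [ 0.99  1.19 -0.52  1.91 -0.6   1.36 -1.27] err 0.0
1 [ 1.    1.15 -0.53  1.92 -0.61  1.37 -1.29] err 0.0
2 [ 0.99  1.09 -0.56  1.92 -0.65  1.41 -1.34] err 0.0
2 [ 0.97  1.03 -0.59  1.87 -0.7   1.46 -1.41] err 0.0
2 [ 0.93  1.01 -0.62  1.79 -0.75  1.49 -1.49] err 0.0
1 [ 0.89  1.01 -0.63  1.73 -0.77  1.51 -1.54] err 0.0
1 [ 0.87  1.02 -0.63  1.69 -0.78  1.52 -1.57] err 0.0
roll 240 [ 1.08  0.93 -0.44  1.76 -0.62  1.77 -1.67] 0.0
8 [ 1.03  1.18 -0.4   1.72 -0.54  1.6  -1.55] err 0.0
6 [ 0.95  1.17 -0.45  1.91 -0.64  1.4  -1.48] err 0.0
1 [ 0.95  1.13 -0.46  1.92 -0.65  1.41 -1.5 ] err 0.0
2 [ 0.95  1.06 -0.49  1.92 -0.69  1.45 -1.55] err 0.0
2 [ 0.92  1.01 -0.52  1.87 -0.73  1.5  -1.63] err 0.0
2 [ 0.88  0.98 -0.54  1.79 -0.78  1.53 -1.71] err 0.0
1 [ 0.85  0.99 -0.55  1.73 -0.81  1.55 -1.76] err 0.0
1 [ 0.83  0.99 -0.56  1.69 -0.82  1.56 -1.79] err 0.0
roll 255 [ 1.03  0.92 -0.37  1.76 -0.64  1.8  -1.89] 0.0
8 [ 0.98  1.16 -0.33  1.72 -0.58  1.63 -1.76] err 0.0
6 [ 0.9   1
[... 155 characters left out ...]
0.88  0.99 -0.45  1.87 -0.76  1.53 -1.85] err 0.0
2 [ 0.84  0.96 -0.47  1.79 -0.81  1.57 -1.93] err 0.0
1 [ 0.81  0.97 -0.48  1.73 -0.84  1.59 -1.99] err 0.0
1 [ 0.79  0.97 -0.48  1.69 -0.85  1.6  -2.01] err 0.0
roll 270 [ 0.99  0.91 -0.3   1.76 -0.66  1.83 -2.11] 0.0
8 [ 0.94  1.15 -0.27  1.72 -0.6   1.66 -1.98] err 0.0
6 [ 0.86  1.13 -0.32  1.91 -0.7   1.47 -1.92] err 0.0
1 [ 0.86  1.09 -0.33  1.93 -0.71  1.48 -1.93] err 0.0
2 [ 0.85  1.03 -0.35  1.92 -0.74  1.52 -1.99] err 0.0
2 [ 0.83  0.97 -0.38  1.87 -0.79  1.57 -2.07] err 0.0
2 [ 0.79  0.95 -0.4   1.79 -0.84  1.61 -2.16] err 0.0
1 [ 0.76  0.95 -0.41  1.73 -0.87  1.63 -2.21] err 0.0
1 [ 0.75  0.96 -0.41  1.69 -0.88  1.64 -2.24] err 0.0
```

```bash
cat > t19.py <<'E'
from sim import *
import sys
show()
q0=arm.read_state()['joint_pos']
Rm=(R.from_matrix(tool(LR@[0,1,0],[0,0,1]))*R.from_euler('x',270,degrees=True)).as_matrix();print(np.round(Rm,2).tolist())
qh,e=near(L(-.2,-.30,.28),Rm,np.array([.9,.9,-.4,1.94,-.65,1.6,-1.9]))
qv=np.array([.35,.15,-.3,2.05,1.6,.9,-1.6])  # mid
seg=[(q0,qv,10),(qv,qh,18)]
Ts=[];Rs=[]
for a,b,n in seg:
    for k in range(1,n+1):
        T,Q=fk2(a+(b-a)*k/n,P);Ts.append(T);Rs.append(Q.as_matrix())
dT=0;
for i in range(1,len(Ts)): dT=max(dT,np.linalg.norm(Ts[i]-Ts[i-1]));
print('maxstep',dT,max(np.degrees((R.from_matrix(Rs[i-1]).inv()*R.from_matrix(Rs[i])).magnitude()) for i in range(1,len(Rs))))
for i in range(0,28,3):print(i,np.round(Ts[i],2),np.round(Rs[i][:,0],2))
rows(Ts[:8],Rs[:8])
E
python3 t19.py
```

```text
t 19.45 q [ 0.061  0.17  -0.217  2.456  2.877  0.379 -1.362] p [0.5723 0.0127 0.3102] loc [-0.0587 -0.0659  0.3102] F [1.2 0.3 0.1] w 0.0309
[[0.774, -0.631, -0.054], [0.045, -0.031, 0.999], [-0.632, -0.775, 0.004]]
[[-0.05, 0.0, -1.0], [1.0, 0.0, -0.05], [0.0, -1.0, -0.0]]
maxstep 0.0544402216777345 11.085725172255982
0 [ 0.6  -0.01  0.34] [ 0.82 -0.08 -0.57]
3 [ 0.65 -0.12  0.43] [ 0.84 -0.37 -0.4 ]
6 [ 0.64 -0.24  0.49] [ 0.69 -0.65 -0.33]
9 [ 0.59 -0.32  0.52] [ 0.42 -0.82 -0.38]
12 [ 0.5  -0.39  0.41] [ 0.01 -0.79 -0.61]
15 [ 0.41 -0.38  0.31] [-0.37 -0.52 -0.77]
18 [ 0.35 -0.32  0.25] [-0.61 -0.06 -0.79]
21 [ 0.34 -0.25  0.22] [-0.61  0.45 -0.65]
24 [ 0.38 -0.21  0.24] [-0.4   0.84 -0.37]
27 [ 0.44 -0.23  0.28] [-0.05  1.   -0.  ]
{"dx": 0.3, "dy": -4.0, "dz": -2.5, "rx": 0.15, "ry": 0.12, "rz": -0.08, "fingers": F},
{"dx": 0.1, "dy": -7.7, "dz": -6.1, "rx": 0.31, "ry": 0.20, "rz": -0.17, "fingers": F},
{"dx": -0.7, "dy": -10.8, "dz": -9.9, "rx": 0.46, "ry": 0.27, "rz": -0.26, "fingers": F},
{"dx": -1.8, "dy": -13.4, "dz": -13.8, "rx": 0.62, "ry": 0.35, "rz": -0.34, "fingers": F},
{"dx": -3.2, "dy": -15.4, "dz": -17.8, "rx": 0.77, "ry": 0.42, "rz": -0.42, "fingers": F},
{"dx": -5.0, "dy": -16.8, "dz": -21.6, "rx": 0.92, "ry": 0.50, "rz": -0.51, "fingers": F},
{"dx": -7.0, "dy": -17.5, "dz": -25.2, "rx": 1.08, "ry": 0.57, "rz": -0.59, "fingers": F},
{"dx": -9.1, "dy": -17.7, "dz": -28.4, "rx": 1.23, "ry": 0.65, "rz": -0.66, "fingers": F},
```

servo_tool(increments=[{"dx": -2.5,"dy": -4.2,"dz": -1.5,"rx": 0.12,"ry": 0.1,"rz": -0.07,"fingers": 1},{"dx": -1.5,"dy": -8,"dz": -6,"rx": 0.28,"ry": 0.19,"rz": -0.16,"fingers": 1},{"dx": -1.2,"dy": -10.9,"dz": -9.9,"rx": 0.44,"ry": 0.27,"rz": -0.25,"fingers": 1},{"dx": -1.8,"dy": -13.4,"dz": -13.8,"rx": 0.6,"ry": 0.35,"rz": -0.34,"fingers": 1},{"dx": -3.2,"dy": -15.4,"dz": -17.8,"rx": 0.76,"ry": 0.42,"rz": -0.42,"fingers": 1},{"dx": -5,"dy": -16.8,"dz": -21.6,"rx": 0.92,"ry": 0.5,"rz": -0.51,"fingers": 1},{"dx": -7,"dy": -17.5,"dz": -25.2,"rx": 1.08,"ry": 0.57,"rz": -0.59,"fingers": 1},{"dx": -9.1,"dy": -17.7,"dz": -28.4,"rx": 1.23,"ry": 0.65,"rz": -0.66,"fingers": 1}])

```text
t: 20.45
eef_pos: [0.6294, -0.2707, 0.4944]
ee_rot: [-0.288, 0.299, -0.3, 0.859]
force: [0.2, 0.5, 0.2]
gripper_width: -0.0001
```

```bash
cat > t20.py <<'E'
from sim import *
import sys
show()
q0=arm.read_state()['joint_pos'];st=arm.read_state()
T0,Q0=fk2(q0,P);print('model err mm',(T0-st['eef_pos'])*1000)
Rm=(R.from_matrix(tool(LR@[0,1,0],[0,0,1]))*R.from_euler('x',270,degrees=True)).as_matrix()
qh,e=near(L(-.2,-.30,.28),Rm,np.array([.9,.9,-.4,1.94,-.65,1.6,-1.9]))
n=int(sys.argv[1]);Ts=[];Rs=[]
for k in range(1,n+1):
    T,Q=fk2(q0+(qh-q0)*k/n,P);Ts.append(T);Rs.append(Q.as_matrix())
print('maxstep',max(np.linalg.norm(Ts[i]-Ts[i-1]) for i in range(1,n)),max(np.degrees((R.from_matrix(Rs[i-1]).inv()*R.from_matrix(Rs[i])).magnitude()) for i in range(1,len(Rs))))
for i in range(0,n,3):print(i,np.round(Ts[i],2),np.round(Rs[i][:,0],2))
rows(Ts[:8],Rs[:8])
E
python3 t20.py 20
```

```text
t 20.45 q [-0.007  0.143  0.043  2.167  1.853  0.761 -1.488] p [ 0.6294 -0.2707  0.4944] loc [-0.0167 -0.3519  0.4944] F [0.2 0.5 0.2] w -0.0001
[[0.641, 0.343, 0.687], [-0.687, 0.654, 0.315], [-0.341, -0.674, 0.655]]
model err mm [-16.81043976   4.859203    -3.19409985]
maxstep 0.04709799437452329 10.823534679129503
0 [ 0.59 -0.3   0.47] [ 0.48 -0.79 -0.39]
3 [ 0.51 -0.37  0.39] [ 0.07 -0.84 -0.54]
6 [ 0.41 -0.39  0.3 ] [-0.34 -0.65 -0.68]
9 [ 0.34 -0.34  0.24] [-0.63 -0.25 -0.74]
12 [ 0.32 -0.27  0.21] [-0.69  0.26 -0.67]
15 [ 0.35 -0.21  0.22] [-0.52  0.72 -0.46]
18 [ 0.42 -0.21  0.26] [-0.18  0.98 -0.13]
{"dx": 0.6, "dy": -1.5, "dz": -5.3, "rx": 0.09, "ry": 0.17, "rz": -0.10, "fingers": F},
{"dx": 2.0, "dy": -2.6, "dz": -9.6, "rx": 0.21, "ry": 0.30, "rz": -0.17, "fingers": F},
{"dx": 2.8, "dy": -3.3, "dz": -14.2, "rx": 0.33, "ry": 0.43, "rz": -0.24, "fingers": F},
{"dx": 3.0, "dy": -3.7, "dz": -18.7, "rx": 0.44, "ry": 0.56, "rz": -0.31, "fingers": F},
{"dx": 2.7, "dy": -3.6, "dz": -23.1, "rx": 0.54, "ry": 0.70, "rz": -0.39, "fingers": F},
{"dx": 1.8, "dy": -3.0, "dz": -27.3, "rx": 0.64, "ry": 0.84, "rz": -0.46, "fingers": F},
{"dx": 0.5, "dy": -2.1, "dz": -31.1, "rx": 0.73, "ry": 0.98, "rz": -0.55, "fingers": F},
{"dx": -1.2, "dy": -0.7, "dz": -34.3, "rx": 0.82, "ry": 1.13, "rz": -0.63, "fingers": F},
```

servo_tool(increments=[{"dx": 0.6,"dy": -1.4,"dz": -4.9,"rx": 0.09,"ry": 0.16,"rz": -0.09,"fingers": 1},{"dx": 2,"dy": -2.6,"dz": -9.6,"rx": 0.21,"ry": 0.3,"rz": -0.17,"fingers": 1},{"dx": 2.8,"dy": -3.3,"dz": -14.2,"rx": 0.33,"ry": 0.43,"rz": -0.24,"fingers": 1},{"dx": 3,"dy": -3.7,"dz": -18.7,"rx": 0.44,"ry": 0.56,"rz": -0.31,"fingers": 1},{"dx": 2.7,"dy": -3.6,"dz": -23.1,"rx": 0.54,"ry": 0.7,"rz": -0.39,"fingers": 1},{"dx": 1.8,"dy": -3,"dz": -27.3,"rx": 0.64,"ry": 0.84,"rz": -0.46,"fingers": 1},{"dx": 0.5,"dy": -2.1,"dz": -31.1,"rx": 0.73,"ry": 0.98,"rz": -0.55,"fingers": 1},{"dx": -1.2,"dy": -0.7,"dz": -34.3,"rx": 0.82,"ry": 1.13,"rz": -0.63,"fingers": 1}])

```text
t: 21.45
eef_pos: [0.3841, -0.3746, 0.2785]
ee_rot: [-0.168, -0.461, 0.714, -0.5]
force: [-0.6, -0.6, 0.1]
gripper_width: -0.0001
```

```bash
python3 t20.py 13
```

```text
t 21.45 q [ 0.167  0.448  0.164  2.031  0.754  1.124 -1.658] p [ 0.3841 -0.3746  0.2785] loc [-0.2672 -0.4426  0.2785] F [-0.6 -0.6  0.1] w -0.0001
[[-0.443, 0.869, 0.221], [-0.559, -0.075, -0.826], [-0.701, -0.49, 0.519]]
model err mm [-12.08644906  19.00953183  -3.21773198]
maxstep 0.034921275483771386 9.887802926454972
0 [ 0.35 -0.34  0.26] [-0.56 -0.41 -0.72]
3 [ 0.32 -0.28  0.21] [-0.7   0.03 -0.71]
6 [ 0.33 -0.22  0.2 ] [-0.64  0.49 -0.59]
9 [ 0.38 -0.19  0.22] [-0.39  0.85 -0.34]
12 [ 0.44 -0.23  0.28] [-0.05  1.   -0.  ]
{"dx": 1.2, "dy": -1.8, "dz": -4.6, "rx": 0.08, "ry": 0.15, "rz": -0.11, "fingers": F},
{"dx": 2.2, "dy": -2.5, "dz": -7.2, "rx": 0.17, "ry": 0.28, "rz": -0.20, "fingers": F},
{"dx": 2.7, "dy": -2.8, "dz": -9.9, "rx": 0.24, "ry": 0.41, "rz": -0.29, "fingers": F},
{"dx": 2.6, "dy": -3.0, "dz": -12.4, "rx": 0.31, "ry": 0.54, "rz": -0.38, "fingers": F},
{"dx": 2.0, "dy": -2.8, "dz": -14.7, "rx": 0.37, "ry": 0.67, "rz": -0.47, "fingers": F},
{"dx": 0.9, "dy": -2.4, "dz": -16.6, "rx": 0.43, "ry": 0.80, "rz": -0.56, "fingers": F},
{"dx": -0.6, "dy": -1.8, "dz": -17.9, "rx": 0.47, "ry": 0.94, "rz": -0.66, "fingers": F},
{"dx": -2.3, "dy": -0.9, "dz": -18.6, "rx": 0.51, "ry": 1.08, "rz": -0.75, "fingers": F},
```

servo_tool(increments=[{"dx": 1.0,"dy": -1.2,"dz": -2.7,"rx": 0.08,"ry": 0.15,"rz": -0.11,"fingers": 1},{"dx": 2.0,"dy": -2.1,"dz": -5.5,"rx": 0.17,"ry": 0.28,"rz": -0.2,"fingers": 1},{"dx": 2.4,"dy": -2.5,"dz": -8.2,"rx": 0.24,"ry": 0.41,"rz": -0.29,"fingers": 1},{"dx": 2.3,"dy": -2.7,"dz": -10.7,"rx": 0.31,"ry": 0.54,"rz": -0.38,"fingers": 1},{"dx": 1.8,"dy": -2.6,"dz": -13,"rx": 0.37,"ry": 0.67,"rz": -0.47,"fingers": 1},{"dx": 0.8,"dy": -2.3,"dz": -15,"rx": 0.43,"ry": 0.8,"rz": -0.56,"fingers": 1},{"dx": -0.6,"dy": -1.8,"dz": -16.4,"rx": 0.47,"ry": 0.94,"rz": -0.66,"fingers": 1},{"dx": -2.3,"dy": -0.9,"dz": -17.2,"rx": 0.51,"ry": 1.08,"rz": -0.75,"fingers": 1}])

```text
t: 22.45
eef_pos: [0.3496, -0.2189, 0.2107]
ee_rot: [-0.44, -0.491, 0.74, 0.133]
force: [-1.1, 0.4, -0.5]
gripper_width: 0.0002
```

```bash
cat > t21.py <<'E'
from sim import *
show();q=arm.read_state()['joint_pos']
Rm=(R.from_matrix(tool(LR@[0,1,0],[0,0,1]))*R.from_euler('x',270,degrees=True)).as_matrix()
for t in ((-.21,-.29,.24),(-.19,-.28,.115),(-.181,-.16,.115)):
    inc(L(*t),Rm);q=track(q,L(*t),Rm)
s=snap('scene','s21.png');cv2.imwrite('pics/s21c.png',cv2.resize(s['image'][60:280,220:500,::-1],None,fx=2.8,fy=2.7))
E
python3 t21.py
```

```text
t 22.45 q [ 0.48   0.737  0.175  1.841 -0.247  1.606 -1.745] p [ 0.3496 -0.2189  0.2107] loc [-0.2933 -0.2854  0.2107] F [-1.1  0.4 -0.5] w 0.0002
[[-0.577, 0.235, -0.782], [0.629, -0.482, -0.609], [-0.52, -0.844, 0.13]]
dx -6.35 dy -0.50 dz -6.13 rx 0.044 ry 0.628 rz -0.574  rows 4.6
11 [ 0.71  0.94  0.14  1.78 -0.73  1.97 -1.81] err 0.0
dx -0.28 dy 9.97 dz -9.96 rx 0.044 ry 0.628 rz -0.574  rows 4.6
6 [ 0.69  1.14  0.12  1.72 -0.75  1.86 -1.74] err 0.0
dx 7.15 dy 4.23 dz -17.49 rx 0.044 ry 0.628 rz -0.574  rows 4.6
6 [ 0.58  1.11  0.07  1.9  -0.85  1.71 -1.68] err 0.0
```

View pics/s21c.png

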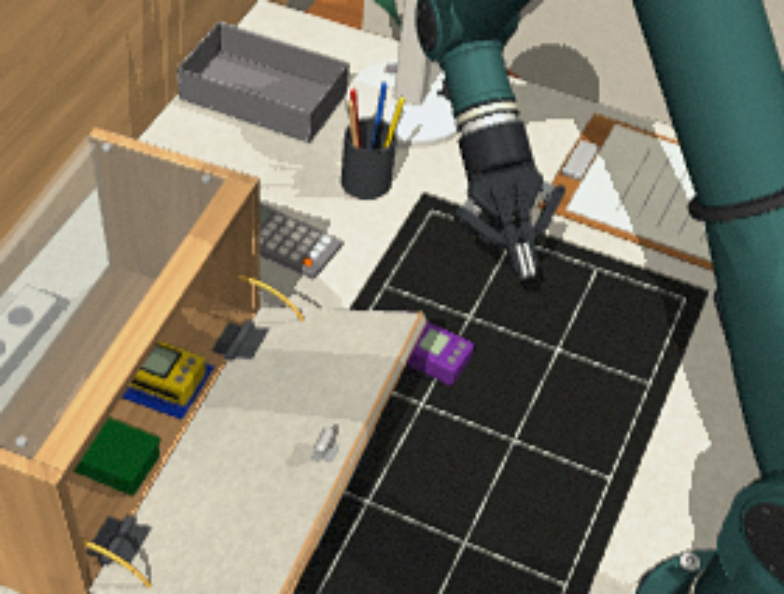

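servo_tool(increments=[{"dx": -1.4,"dy": -0.1,"dz": -1.3,"rx": 0.01,"ry": 0.13,"rz": -0.12,"fingers": 1},{"dx": -2.7,"dy": -0.2,"dz": -2.6,"rx": 0.02,"ry": 0.26,"rz": -0.24,"fingers": 1},{"dx": -4,"dy": -0.3,"dz": -3.9,"rx": 0.03,"ry": 0.38,"rz": -0.35,"fingers": 1},{"dx": -5.2,"dy": -0.4,"dz": -5,"rx": 0.04,"ry": 0.5,"rz": -0.46,"fingers": 1},{"dx": -6.3,"dy": -0.5,"dz": -6.1,"rx": 0.04,"ry": 0.63,"rz": -0.57,"fingers": 1},{"dx": -4.2,"dy": 3,"dz": -7.4,"rx": 0.04,"ry": 0.63,"rz": -0.57,"fingers": 1},{"dx": -2.2,"dy": 6.5,"dz": -8.7,"rx": 0.04,"ry": 0.63,"rz": -0.57,"fingers": 1},{"dx": -0.3,"dy": 10,"dz": -10,"rx": 0.04,"ry": 0.63,"rz": -0.57,"fingers": 1}])

```text
t: 23.5
eef_pos: [0.4534, -0.2087, 0.1141]
ee_rot: [0.489, 0.515, -0.514, -0.481]
force: [0.2, -0.3, 0.5]
gripper_width: 0.0001
```

```bash
sed 's/s21/s22/g; s/((-.21,-.29,.24),(-.19,-.28,.115),/((-.19,-.28,.115),/' t21.py > t22.py; cat >> t22.py <<'E'
for ph in (1.15,.9,.6,.3,.1,0):
    q=track(q,L(-.185*np.sin(ph)-.03*np.cos(ph),-.16,.09+.185*np.cos(ph)-.03*np.sin(ph)),Rm)
E
python3 t22.py
```

```text
t 23.5 q [ 0.697  1.136  0.106  1.721 -0.801  1.834 -1.698] p [ 0.4534 -0.2087  0.1141] loc [-0.1891 -0.2807  0.1141] F [ 0.2 -0.3  0.5] w 0.0001
[[-0.06, 0.009, -0.998], [0.998, -0.007, -0.06], [-0.007, -1.0, -0.008]]
dx 0.07 dy -0.09 dz 0.09 rx 0.008 ry 0.007 rz -0.007  rows 0.1
1 [ 0.68  1.14  0.12  1.72 -0.75  1.86 -1.73] err 0.0
dx 12.06 dy -0.17 dz -0.89 rx 0.008 ry 0.007 rz -0.007  rows 1.9
6 [ 0.58  1.1   0.07  1.9  -0.85  1.71 -1.68] err 0.0
1 [ 0.58  1.07  0.07  1.92 -0.85  1.72 -1.69] err 0.0
2 [ 0.56  1.    0.07  1.91 -0.87  1.77 -1.76] err 0.0
2 [ 0.54  0.94  0.06  1.87 -0.92  1.82 -1.86] err 0.0
2 [ 0.5   0.91  0.04  1.79 -0.98  1.86 -1.96] err 0.0
1 [ 0.48  0.91  0.03  1.72 -1.02  1.88 -2.03] err 0.0
1 [ 0.47  0.92  0.03  1.69 -1.04  1.88 -2.06] err 0.0
```

View pics/s22c.png

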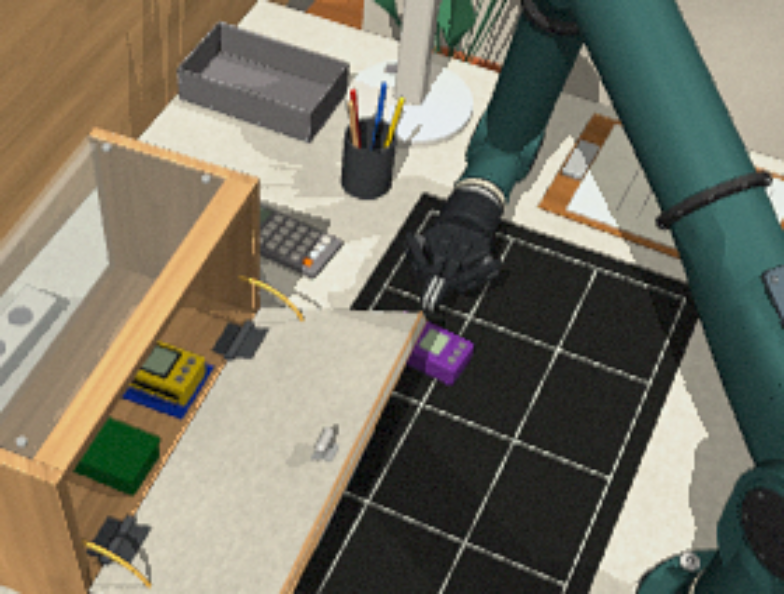

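servo_tool(increments=[{"dx": 3.5,"dy": 0,"dz": -0.3,"rx": 0,"ry": 0,"rz": 0,"fingers": 1},{"dx": 7,"dy": 0,"dz": -0.6,"rx": 0,"ry": 0,"rz": 0,"fingers": 1},{"dx": 10.3,"dy": 0,"dz": -0.9,"rx": 0,"ry": 0,"rz": 0,"fingers": 1},{"dx": 10.3,"dy": -1.2,"dz": -0.9,"rx": 0,"ry": 0,"rz": 0,"fingers": 1},{"dx": 10.3,"dy": -2.4,"dz": -0.9,"rx": 0,"ry": 0,"rz": 0,"fingers": 1},{"dx": 10.3,"dy": -3.6,"dz": -1.3,"rx": 0,"ry": 0,"rz": 0,"fingers": 1},{"dx": 10.3,"dy": -4.8,"dz": -1.7,"rx": 0,"ry": 0,"rz": 0,"fingers": 1}])

```text
t: 24.42
eef_pos: [0.465, -0.1068, 0.1611]
ee_rot: [-0.491, -0.512, 0.515, 0.48]
force: [1.6, 1.0, -10.2]
gripper_width: -0.0
```

```bash
cat > t23.py <<'E'
from m import *
import sys
n=sys.argv[1];show()
s=snap('scene','s%s.png'%n);cv2.imwrite('pics/s%sc.png'%n,cv2.resize(s['image'][110:270,200:420,::-1],None,fx=3.6,fy=3.6))
q=(cloud(s)-LO)@LR
# flap inner face points on left part
m=(q[...,1]>.07)&(q[...,1]<.19)&(q[...,0]<-.01)&(q[...,0]>-.22)&(q[...,2]>.085)&(q[...,2]<.32)
Q=q[m]
a=np.arctan2(-Q[:,0],Q[:,2]-.09);r=np.hypot(Q[:,0],Q[:,2]-.09);print('phi',np.median(a[r>.08]),len(Q))
Rm=tool(LR@[0,1,0],LR@[-1,0,0])
for ph in (1.0,.9,.8,.7,.6,.5,.4,.3,.2,.1,.03,0):
    print(ph,end=' ');inc(L(-.185*np.sin(ph)-.03*np.cos(ph),-.178,.09+.185*np.cos(ph)-.03*np.sin(ph)),Rm)
E
python3 t23.py 23
```

```text
t 24.425 q [ 0.597  1.027  0.062  1.898 -0.902  1.734 -1.699] p [ 0.465  -0.1068  0.1611] loc [-0.1722 -0.1795  0.1611] F [  1.6   1.  -10.2] w -0.0
[[-0.056, 0.009, -0.998], [0.998, -0.013, -0.056], [-0.014, -1.0, -0.008]]
phi 1.0276063414334367 2199
1.0 dx 0.15 dy -0.18 dz 0.06 rx 0.011 ry 0.003 rz -0.012  rows 0.1
0.9 dx 0.13 dy -1.85 dz -0.79 rx 0.011 ry 0.003 rz -0.012  rows 0.3
0.8 dx 0.11 dy -3.43 dz -1.80 rx 0.011 ry 0.003 rz -0.012  rows 0.6
0.7 dx 0.08 dy -4.90 dz -2.96 rx 0.011 ry 0.003 rz -0.012  rows 0.9
0.6 dx 0.06 dy -6.24 dz -4.27 rx 0.011 ry 0.003 rz -0.012  rows 1.2
0.5 dx 0.05 dy -7.45 dz -5.70 rx 0.011 ry 0.003 rz -0.012  rows 1.5
0.4 dx 0.03 dy -8.50 dz -7.25 rx 0.011 ry 0.003 rz -0.012  rows 1.8
0.3 dx 0.01 dy -9.40 dz -8.89 rx 0.011 ry 0.003 rz -0.012  rows 2.1
0.2 dx -0.00 dy -10.13 dz -10.62 rx 0.011 ry 0.003 rz -0.012  rows 2.3
0.1 dx -0.01 dy -10.68 dz -12.41 rx 0.011 ry 0.003 rz -0.012  rows 2.6
0.03 dx -0.02 dy -10.96 dz -13.69 rx 0.011 ry 0.003 rz -0.012  rows 2.8
0 dx -0.02 dy -11.06 dz -14.24 rx 0.011 ry 0.003 rz -0.012  rows 2.9
```

View pics/s23c.png

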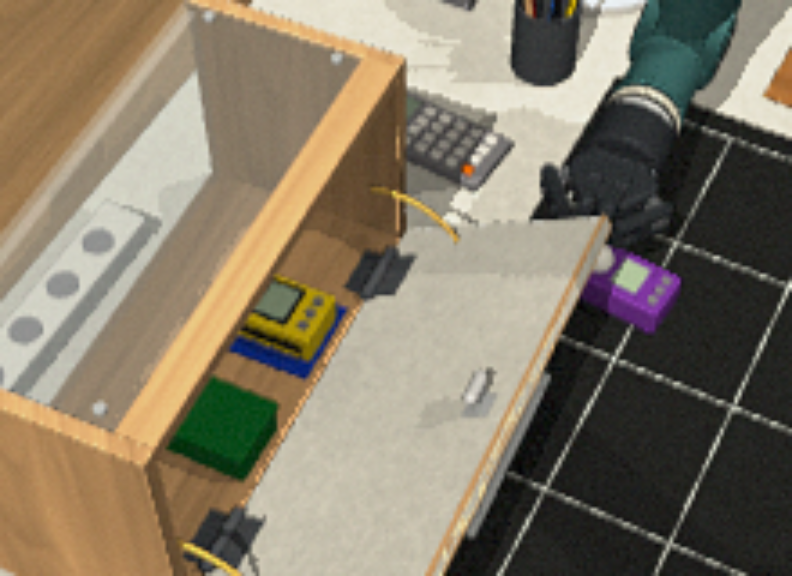

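Flap is lifting (φ≈1.03, 10 N). Continue along the arc.

servo_tool(increments=[{"dx": 0.1,"dy": -1.8,"dz": -0.8,"rx": 0.01,"ry": 0,"rz": -0.01,"fingers": 1},{"dx": 0.1,"dy": -3.4,"dz": -1.8,"rx": 0.01,"ry": 0,"rz": -0.01,"fingers": 1},{"dx": 0.1,"dy": -4.9,"dz": -3,"rx": 0.01,"ry": 0,"rz": -0.01,"fingers": 1},{"dx": 0.1,"dy": -6.2,"dz": -4.3,"rx": 0.01,"ry": 0,"rz": -0.01,"fingers": 1},{"dx": 0.1,"dy": -7.4,"dz": -5.7,"rx": 0.01,"ry": 0,"rz": -0.01,"fingers": 1},{"dx": 0.1,"dy": -8.5,"dz": -7.2,"rx": 0.01,"ry": 0,"rz": -0.01,"fingers": 1},{"dx": 0.1,"dy": -9.4,"dz": -8.9,"rx": 0.01,"ry": 0,"rz": -0.01,"fingers": 1}])

```text
t: 25.35
eef_pos: [0.5532, -0.0988, 0.2577]
ee_rot: [0.484, 0.514, -0.514, -0.486]
force: [-2.6, -4.5, -7.7]
gripper_width: -0.0002
```

```bash
python3 t23.py 24
```

```text
t 25.35 q [ 0.526  0.919  0.045  1.769 -1.021  1.855 -1.936] p [ 0.5532 -0.0988  0.2577] loc [-0.0836 -0.1762  0.2577] F [-2.6 -4.5 -7.7] w -0.0002
[[-0.058, -0.002, -0.998], [0.998, 0.002, -0.058], [0.002, -1.0, 0.002]]
phi 0.3391859379169512 295
1.0 dx -0.17 dy 9.39 dz 9.13 rx 0.003 ry 0.005 rz 0.002  rows 2.1
0.9 dx -0.17 dy 7.72 dz 8.29 rx 0.003 ry 0.005 rz 0.002  rows 1.8
0.8 dx -0.17 dy 6.13 dz 7.29 rx 0.003 ry 0.005 rz 0.002  rows 1.5
0.7 dx -0.17 dy 4.66 dz 6.13 rx 0.003 ry 0.005 rz 0.002  rows 1.2
0.6 dx -0.18 dy 3.30 dz 4.84 rx 0.003 ry 0.005 rz 0.002  rows 0.9
0.5 dx -0.18 dy 2.08 dz 3.41 rx 0.003 ry 0.005 rz 0.002  rows 0.6
0.4 dx -0.19 dy 1.02 dz 1.88 rx 0.003 ry 0.005 rz 0.002  rows 0.3
0.3 dx -0.19 dy 0.11 dz 0.24 rx 0.003 ry 0.005 rz 0.002  rows 0.1
0.2 dx -0.20 dy -0.64 dz -1.48 rx 0.003 ry 0.005 rz 0.002  rows 0.3
0.1 dx -0.21 dy -1.20 dz -3.27 rx 0.003 ry 0.005 rz 0.002  rows 0.6
0.03 dx -0.21 dy -1.49 dz -4.55 rx 0.003 ry 0.005 rz 0.002  rows 0.8
0 dx -0.21 dy -1.59 dz -5.10 rx 0.003 ry 0.005 rz 0.002  rows 0.9
```

View pics/s24c.png

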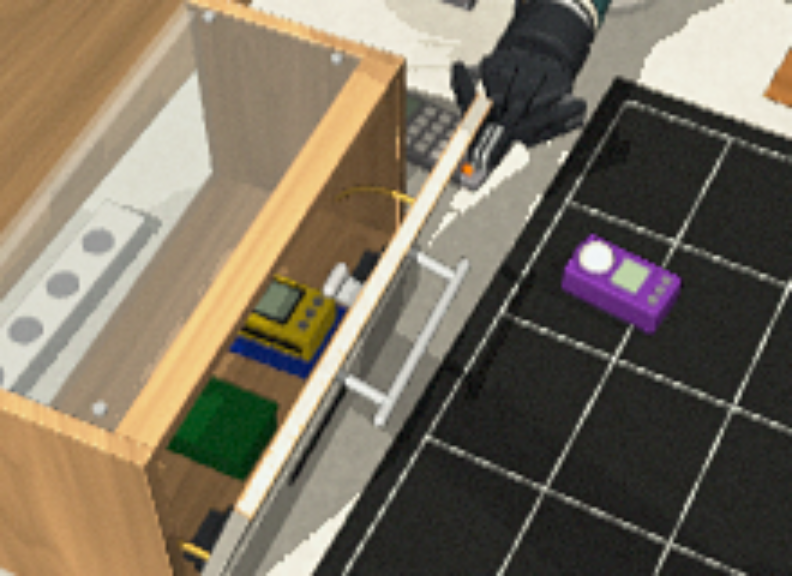

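```bash
python3 - <<'E'
from m import *
s=snap('scene');q=(cloud(s)-LO)@LR
m=(q[...,1]<-.15)&(q[...,1]>-.36)&(q[...,2]>.2)&(q[...,2]<.34)&(q[...,0]>-.2)&(q[...,0]<.03)&(s['image'].max(-1)<90)
Q=q[m];print(len(Q))
for y in np.arange(-.36,-.15,.01):
    k=Q[(Q[:,1]>=y)&(Q[:,1]<y+.01)]
    if len(k):print(round(y,2),len(k),'x',np.round([k[:,0].min(),k[:,0].max()],3),'z',np.round([k[:,2].min(),k[:,2].max()],3))
E
```

```text
1103
-0.36 5 x [-0.114 -0.056] z [0.267 0.293]
-0.35 37 x [-0.115 -0.049] z [0.268 0.3  ]
-0.34 56 x [-0.117 -0.05 ] z [0.256 0.3  ]
-0.33 53 x [-0.118 -0.049] z [0.252 0.3  ]
-0.32 63 x [-0.118 -0.048] z [0.255 0.301]
-0.31 146 x [-0.117 -0.046] z [0.257 0.3  ]
-0.3 56 x [-0.117 -0.047] z [0.265 0.289]
-0.29 50 x [-0.121 -0.041] z [0.264 0.279]
-0.28 73 x [-0.125 -0.031] z [0.251 0.284]
-0.27 95 x [-0.142 -0.021] z [0.254 0.282]
-0.26 105 x [-0.142 -0.023] z [0.246 0.281]
-0.25 91 x [-0.131 -0.031] z [0.245 0.281]
-0.24 67 x [-0.121 -0.039] z [0.245 0.277]
-0.23 57 x [-0.116 -0.047] z [0.248 0.276]
-0.22 52 x [-0.101  0.003] z [0.203 0.298]
-0.21 40 x [-0.094  0.002] z [0.202 0.307]
-0.2 20 x [-0.095  0.003] z [0.239 0.303]
-0.19 25 x [-0.094  0.002] z [0.254 0.309]
-0.18 10 x [-0.088  0.   ] z [0.217 0.299]
-0.16 2 x [-0.051 -0.048] z [0.205 0.216]
```

servo_tool(increments=[{"dx": -0.8,"dy": -0.5,"dz": -1,"rx": 0,"ry": 0,"rz": 0,"fingers": 1},{"dx": -0.8,"dy": -0.8,"dz": -2,"rx": 0,"ry": 0,"rz": 0,"fingers": 1},{"dx": -0.8,"dy": -1.1,"dz": -3,"rx": 0,"ry": 0,"rz": 0,"fingers": 1},{"dx": -0.8,"dy": -1.3,"dz": -3.8,"rx": 0,"ry": 0,"rz": 0,"fingers": 1},{"dx": -0.8,"dy": -1.4,"dz": -4.4,"rx": 0,"ry": 0,"rz": 0,"fingers": 1}])

```text
t: 26.08
eef_pos: [0.5936, -0.1037, 0.272]
ee_rot: [0.48, 0.517, -0.516, -0.486]
force: [-19.9, -0.1, 0.7]
gripper_width: 0.0
```

```bash
python3 t23.py 25|head -3
```

```text
t 26.075 q [ 0.505  0.929  0.039  1.674 -1.059  1.892 -2.022] p [ 0.5936 -0.1037  0.272 ] loc [-0.0436 -0.1832  0.272 ] F [-19.9  -0.1   0.7] w 0.0
[[-0.067, -0.006, -0.998], [0.998, 0.006, -0.067], [0.006, -1.0, 0.005]]
phi 0.1569900440482126 1059
```

View pics/s25c.png

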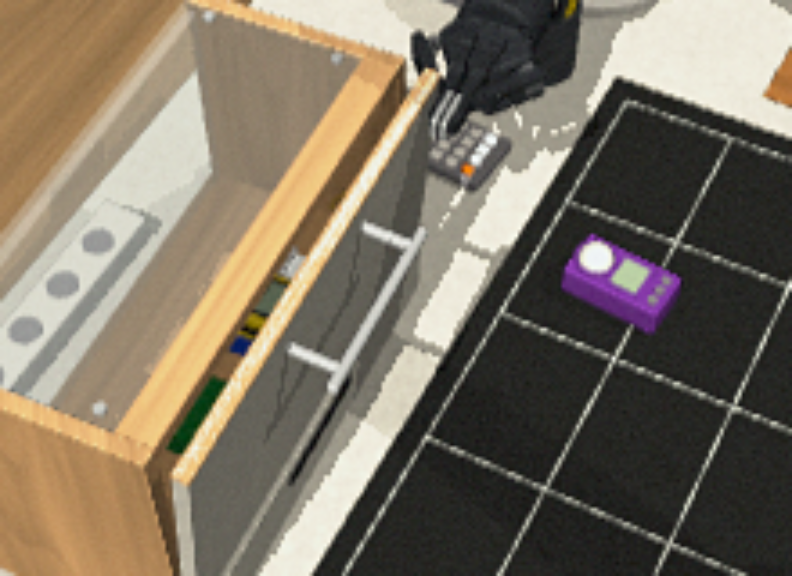

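servo_tool(increments=[{"dx": 0,"dy": -0.1,"dz": -0.5,"rx": 0,"ry": 0,"rz": 0,"fingers": 1},{"dx": 0,"dy": -0.1,"dz": -1.0,"rx": 0,"ry": 0,"rz": 0,"fingers": 1},{"dx": 0,"dy": -0.2,"dz": -1.5,"rx": 0,"ry": 0,"rz": 0,"fingers": 1},{"dx": 0,"dy": -0.2,"dz": -1.8,"rx": 0,"ry": 0,"rz": 0,"fingers": 1},{"dx": 0,"dy": -0.2,"dz": -1.8,"rx": 0,"ry": 0,"rz": 0,"fingers": 1}])

```text
t: 26.75
eef_pos: [0.6096, -0.1028, 0.2739]
ee_rot: [-0.478, -0.517, 0.517, 0.487]
force: [-17.8, -0.3, 1.2]
gripper_width: 0.0
```

```bash
python3 t23.py 26|head -3
```

```text
t 26.75 q [ 0.495  0.939  0.036  1.64  -1.076  1.9   -2.053] p [ 0.6096 -0.1028  0.2739] loc [-0.0276 -0.1832  0.2739] F [-17.8  -0.3   1.2] w 0.0
[[-0.069, -0.009, -0.998], [0.998, 0.008, -0.069], [0.009, -1.0, 0.009]]
phi 0.08085190284449562 1171
```

View pics/s26c.png

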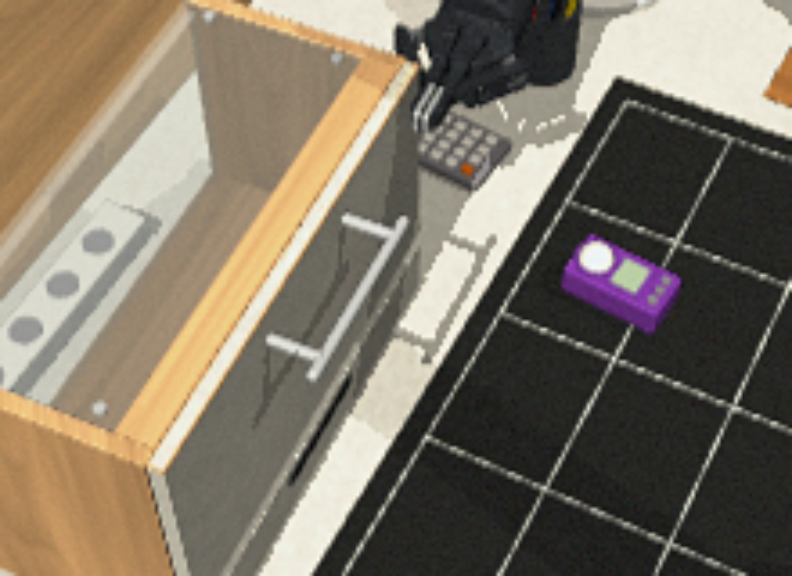

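```bash
cat > phi.py <<'E'
from m import *
def ph(q):
    m=(q[...,1]>.1)&(q[...,1]<.2)&(q[...,2]>.11)&(q[...,2]<.29)&(q[...,0]<.03)&(q[...,0]>-.06)
    Q=q[m];k=np.polyfit(Q[:,2],Q[:,0],1);r=abs(np.polyval(k,Q[:,2])-Q[:,0]);Q=Q[r<.006];k=np.polyfit(Q[:,2],Q[:,0],1);return len(Q),'slope phi',round(-k[0],4),'x at .27',round(np.polyval(k,.27),4)
print('start',ph((np.load('scene0.npy')-LO)@LR))
s=snap('scene','s_phi.png');print('now',ph((cloud(s)-LO)@LR));show()
E
python3 phi.py
```

```text
start (790, 'slope phi', np.float64(0.0012), 'x at .27', np.float64(-0.0128))
now (786, 'slope phi', np.float64(-0.0008), 'x at .27', np.float64(-0.0127))
t 26.85 q [ 0.495  0.939  0.036  1.64  -1.076  1.9   -2.053] p [ 0.6096 -0.1028  0.2739] loc [-0.0275 -0.1832  0.2739] F [-17.3  -0.8   2. ] w 0.0001
[[-0.068, -0.009, -0.998], [0.998, 0.008, -0.068], [0.009, -1.0, 0.008]]
```

servo_tool(increments=[{"dx": 0,"dy": 0,"dz": -0.1,"rx": 0,"ry": 0,"rz": 0,"fingers": 1},{"dx": 0,"dy": 0,"dz": 1,"rx": 0,"ry": 0,"rz": 0,"fingers": 1},{"dx": -1,"dy": 0,"dz": 4,"rx": 0,"ry": 0,"rz": 0,"fingers": 1},{"dx": -4,"dy": 0,"dz": 8,"rx": 0,"ry": 0,"rz": 0,"fingers": 1},{"dx": -6,"dy": -3,"dz": 12,"rx": 0,"ry": 0,"rz": 0,"fingers": 1},{"dx": -6,"dy": -3,"dz": 12,"rx": 0,"ry": 0,"rz": 0,"fingers": 1}])

```text
t: 27.6
eef_pos: [0.4985, -0.1736, 0.3045]
ee_rot: [-0.488, -0.512, 0.512, 0.487]
force: [0.1, -0.9, -0.4]
gripper_width: -0.0001
```

```bash
python3 phi.py; python3 - <<'E'
from m import *
s=snap('scene','s30.png');t=snap('top','t30.png')
a=t['image'][:,:,::-1];cv2.imwrite('pics/t30c.png',cv2.resize(a[95:265,170:480],None,fx=2.5,fy=2.5,interpolation=cv2.INTER_CUBIC))
b=cv2.imread('pics/top0.png')
for n,(l,tp,r,bt) in dict(calc=(398,150,428,196),pot=(440,172,465,200),mug=(192,208,228,245),stapler=(175,245,220,275),glue=(185,175,215,198),tin=(275,152,302,173)).items():
    print(n,np.abs(a[tp:bt,l:r].astype(int)-b[tp:bt,l:r]).mean())
E
```

```text
start (790, 'slope phi', np.float64(0.0012), 'x at .27', np.float64(-0.0128))
now (783, 'slope phi', np.float64(0.0008), 'x at .27', np.float64(-0.0128))
t 27.65 q [ 0.631  0.855  0.085  1.765 -0.922  1.958 -1.936] p [ 0.4997 -0.1717  0.3039] loc [-0.141  -0.2461  0.3039] F [ 1.1 -0.2 -0.2] w 0.0003
[[-0.052, 0.002, -0.999], [0.999, -0.0, -0.052], [-0.001, -1.0, -0.002]]
calc 16.707246376811593
pot 12.484285714285715
mug 8.282532532532533
stapler 10.46
glue 10.800966183574879
tin 7.101704879482657
```

View pics/t30c.png

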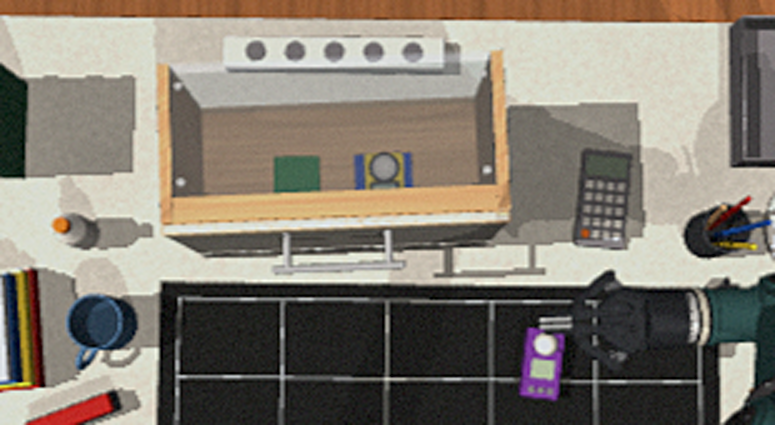

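```bash
python3 -c "
from plant import arm
print(arm.close_job())"
```

```text
the job is handed in; nothing more can be done
None
```

The yellow light meter is in the locker, lying flat on the blue mat with its dome up, and the flap is shut in its catch. I handed the job in at about 27.7 s. No verdict came back, so what follows is from my own checks.

**What I did:**
1. Hooked the handle with closed fingers to pull the flap past its catch, then pushed it down from inside to its stop. It measured about 1.15–1.17 rad, with 35 N at the stop.
2. Gripped the meter with the hand pitched 40° down, carried it in over the flap, lowered it until the wrist force showed contact, and let go.
3. Came in from the right to lift the flap from underneath, then pushed it home with about 20 N.

**What the last checks showed:**
- **Flap:** its measured slope is 0.0008 rad, against 0.0012 rad in the first, shut picture.
- **Meter:** after release it lay flat, with its centre within a few millimetres of the mat's, and square to it as far as the pictures show.
- **Tin and bystanders:** in the last top picture they look unmoved. A pixel comparison with the first picture was muddied by changed light and shadow, most of all at the calculator, so that is a check by eye.
- **Robot:** the hand was clear of everything, with wrist force about 1 N.

**What disagreed:** my fitted arm model was up to 20 mm off in some poses, so I steered by the measured hand position. My first flap-angle estimate after closing read 0.08 rad because it measured the wrong face. The slope measurement above replaced it.

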